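# Load chamber slides from a pinch-lid tray onto the microscope's stage plate

### The arm

A 6-joint arm with a two-finger parallel gripper is mounted at the origin on the work surface. World frame = base frame: x ahead of the robot, y to its left, z up, the work surface at z = 0. Lengths are in m, angles in degrees, forces in N, time in s.
With the tool pointing down it reaches from about 0.4 to 0.825 m from the base axis. Payload 7 kg.
Tool frame: the origin (TCP) lies midway between the tips of the shut fingers; the grasp point (between the pads) lies r.grip_depth behind it (r.grip_depth is the distance from the TCP to the grasp point, in m); z points along the fingers, y is the line along which they close (so a half turn about z gives the same grasp; the last joint's range is limited). The gripper opens to 88 mm and grips with 3 to 60 N. Pads are 19 mm wide; open, the fingers measure 130 mm over their backs; the gripper's body (78 mm by 193 mm) begins 47 mm behind the grasp point.
Start: joints at [89.33, 20.546, 0.682, 0, -70.136, -16.507], TCP at [0.199, 0.645, 0.195] pointing down, gripper open.
Joint ranges: [-176.03, 176.03], [-82.01, 121.73], [-58.28, 71.71], [-173.87, 95.51], [-174.79, -0.11], [-173.66, 173.66]. Speed limits (degrees/s): [136.94, 136.94, 172.46, 180, 180, 180].

### API

Orientations are given as [roll, pitch, yaw] about the fixed x, y, z axes, in that order (R = Rz(yaw) Ry(pitch) Rx(roll)).
In Python, from plant import r gives the robot as it stands.
- The arm moves only by the tool drive_effector, called after "Emit:" as name(argument=value, ...), one argument or row to a line, values as JSON. Schema: {"type":"object","properties":{"motion":{"type":"array","items":{"type":"array","items":{"type":"array","items":{"type":"number"},"minItems":6,"maxItems":6},"minItems":1,"maxItems":12},"minItems":1,"maxItems":1},"jaw":{"type":"number"},"squeeze":{"type":"number"},"only":{"type":"string"},"quiet":{"type":"boolean"},"lines":{"type":"string"}},"required":["motion"],"additionalProperties":false}. motion is a list that holds a single list of rows (three levels of brackets), with 1 to 12 rows, each of 6 numbers: dx, dy, dz in m, then a rotation vector rx, ry, rz in degrees; each row is the pose to reach, as a shift and turn from the pose commanded when the call began, along the tool's axes at that moment; what a row does not reach only later rows make up. A row lasts 1/12 s, in which the tool goes at most 0.0417 m and 7.16 degrees, less where a joint would pass 70% of its speed; a pose out of reach is approached as far as the arm can. jaw is the finger opening in m, set as the call begins (left out keeps the last). The fingers move at their own pace and stop on an object; squeeze is the grip in N (left out, the last holds). Time passes only in rows, so rows that do not move let the fingers close. The tool returns the time, the measured TCP pose, the force, the opening and the grip force at its end. only (a regular expression) keeps the lines of the reply that match it, lines (a string "A,B") keeps lines A to B, and quiet returns only ok. Input that does not fit is refused with a message, and nothing moves.
- r.get_state(): the state, without advancing time (a new reading comes with each control period).
- r.capture(name): name is "side" or "top" or "wrist"; returns a dict with "frame" (384x512x3 uint8, red, green, blue), "z_map" (384x512 float32, m along the optical axis (not along the pixel's ray), 0 where there is no reading), "fx", "fy", "cx", "cy" (pixels), "D" ([k1, k2, p1, p2, k3] as OpenCV has them; the pictures are not rectified), "cam_to_world" (4x4, takes a point from camera to world coordinates). Camera axes: x right, y down, z forward; pixel columns grow to the right and rows downward; lengths in m; the calibration is good to about 2 mm. A picture is of the moment at which its call begins.
- r.close_job(): hands the job in; it is judged then, once.
The state is a dict: "time_s": time; "joints": joint angles; "qd": joint speeds; "joint_torque": joint torques, N m; "tcp_pos": TCP position; "eef_rot": TCP orientation; "contact_force": force on the tool from outside, world axes, zero at the start; "moment": the same for the moment, N m; "gripper_width": finger opening in m; "gripper_force": force on a finger pad.
Only numpy, scipy, OpenCV 4.12 (cv2) and the standard library are available. Lean on these libraries where they do the work, as an engineer would, in place of code of your own. Each camera call takes 0.05 s, during which the arm holds its last target. There are 200 camera calls.

### The job

Load the stage plate for the fluorescence scan: squeeze the two orange buttons on the slide tray's lid together to free its catches, lift the lid off and set it down on the desk clear of the tray, then put every slide from the tray into a lane of its own on the aluminium stage plate, lying flat and pushed square and flush into the corner of that lane's fence and end stop. When all slides are loaded, squeeze the buttons again, fit the lid back fully down on the empty tray and let go so that both catches spring out and lock. Leave the mouse, the marker and the oil bottle where they are.

Things in the scene. Friction and masses are not known exactly. Their poses are not given: they have to be found in the camera images.
- tray: Grey slide tray fixed to the desk, 132 (x) x 206 (y) mm. Origin: centre of its underside, z up. On a 4 mm base flange stands a low rim, outside 116 x 190 mm, 3-4 mm thick, top 12 mm above the desk. Inside, two toothed rails hold the slides, long side along the tray's x, undersides at 8 mm, in slots 30 mm wide at y = -72, -24, 24, 72 mm; the rail teeth between them are 11 mm high.
- tray_strike (a point): Middle of the steel strike bar in the tray's +x rim, 10.5 mm above the desk (bar 24 mm long, from 9 to 12 mm high); there is another in the -x rim. A tooth of the lid catches under each.
- lid: Blue lid, an upturned box, outside 127 (x) x 201 (y) x 33 mm, 0.24 kg. Origin: centre of its lower edge, z up. On the tray (either way round) its skirt goes outside the rim with 2.5 mm play all round and rests on the flange, origin 4 mm above the tray's. On the desk it stands on its skirt, origin at desk level. A black catch block, 22 x 30 mm, up to 58 mm above the origin, stands on its top.
- lid_grip (a point): Point midway between the lid's two orange buttons, on the +x and -x sides of the catch block, 45 mm above the lid's origin. Their flat outer faces are 24 mm wide (along the lid's y), reach from 34.5 to 54.5 mm above the lid's origin (lid's top: 33 mm), and are 56 mm apart at rest, 44 mm squeezed fully in.
- button_a (a joint): Travel (m) of the spring button on the lid's +x side: 0 = out, 0.006 = fully squeezed in; 2.7 N to start, 8 N fully in. Inside the lid it carries a leg with a tooth pointing outwards, which at rest holds under the strike bar (1 mm play) and is clear of it from 0.0045. Both in: the lid lifts off in the same grip. The teeth are square and do not snap in: keep both squeezed while fitting the lid.
- button_b (a joint): The same for the button on the lid's -x side.
- plate: Aluminium stage plate fixed to the desk, 112 (x) x 246 (y) x 12 mm. Origin: centre of its underside, z up. Four lanes 54 mm wide at 60 mm pitch run along x, side by side along y. Each has a dark steel fence along its +y side, and all end at a dark end stop along the plate's +x edge (inner face at x = 50 mm); fences and stop are 6 mm thick, 4 mm high above the plate. The -x ends are open.
- lane1_home (a point): Lane 1 of the plate (1 is the -y-most): the point on the plate's top (12 mm above the desk) where the centre of a slide's underside lies when the slide is flush in that lane's corner: 38 mm from the end stop's face and 13 mm from the fence's face (fence face at plate y = -60 mm).
- lane2_home (a point): Lane 2 of the plate (1 is the -y-most): the point on the plate's top (12 mm above the desk) where the centre of a slide's underside lies when the slide is flush in that lane's corner: 38 mm from the end stop's face and 13 mm from the fence's face (fence face at plate y = 0 mm).
- lane3_home (a point): Lane 3 of the plate (1 is the -y-most): the point on the plate's top (12 mm above the desk) where the centre of a slide's underside lies when the slide is flush in that lane's corner: 38 mm from the end stop's face and 13 mm from the fence's face (fence face at plate y = 60 mm).
- lane4_home (a point): Lane 4 of the plate (1 is the -y-most): the point on the plate's top (12 mm above the desk) where the centre of a slide's underside lies when the slide is flush in that lane's corner: 38 mm from the end stop's face and 13 mm from the fence's face (fence face at plate y = 120 mm).
- slide1: Chamber slide with green cover, 35 g nominal: a glass slide 76 (x) x 26 (y) x 2 mm carrying a block of wells 60 x 22 mm, centred, whose top is 16 mm above the slide's underside. Origin: centre of the underside, x along its length. Two to four of the four slides are present, in the tray, hidden by the lid at the start.
- slide2: Chamber slide with red cover, 35 g nominal: a glass slide 76 (x) x 26 (y) x 2 mm carrying a block of wells 60 x 22 mm, centred, whose top is 16 mm above the slide's underside. Origin: centre of the underside, x along its length. Two to four of the four slides are present, in the tray, hidden by the lid at the start.
- slide3: Chamber slide with yellow cover, 35 g nominal: a glass slide 76 (x) x 26 (y) x 2 mm carrying a block of wells 60 x 22 mm, centred, whose top is 16 mm above the slide's underside. Origin: centre of the underside, x along its length. Two to four of the four slides are present, in the tray, hidden by the lid at the start.
- slide4: Chamber slide with blue cover, 35 g nominal: a glass slide 76 (x) x 26 (y) x 2 mm carrying a block of wells 60 x 22 mm, centred, whose top is 16 mm above the slide's underside. Origin: centre of the underside, x along its length. Two to four of the four slides are present, in the tray, hidden by the lid at the start.
- mouse: Black computer mouse, 108 x 60 x 30 mm, origin at the centre of its underside. Bystander: leave alone.
- marker: White and blue marker pen lying on the desk, 130 x 13 x 13 mm, origin at the centre of its underside. Bystander: leave alone.
- oil_bottle: Small amber immersion-oil bottle, 32 mm across, 62 mm high, origin at the centre of its underside. Bystander: leave alone.

How it is judged (in metres and radians):
On the way, in this order (a step that is already met when the one before it is completed fails the run):
1. both buttons of the lid are squeezed in together (value of joint each of button_a, button_b above 0.0045 m), for 0.1 s.
2. the lid is off the tray and stands on the desk clear of it (horizontal distance between lid and tray above 0.12 m and height (world z) of lid below 0.01 m and angle between lid's own z axis and vertical below 0.1 rad and value of joint each of button_a, button_b below 0.0015 m), for 0.2 s.
3. every slide lies flush in the corner of a lane of the plate (((x of slide1 in the frame of lane1_home between -0.002 and 0.002 m and y of slide1 in the frame of lane1_home between -0.002 and 0.002 m and z of slide1 in the frame of lane1_home between -0.002 and 0.002 m and angle between the x axis of slide1 and the x axis of plate, either way round below 0.04 rad and angle between slide1's own z axis and vertical below 0.05 rad) or (x of slide1 in the frame of lane2_home between -0.002 and 0.002 m and y of slide1 in the frame of lane2_home between -0.002 and 0.002 m and z of slide1 in the frame of lane2_home between -0.002 and 0.002 m and angle between the x axis of slide1 and the x axis of plate, either way round below 0.04 rad and angle between slide1's own z axis and vertical below 0.05 rad) or (x of slide1 in the frame of lane3_home between -0.002 and 0.002 m and y of slide1 in the frame of lane3_home between -0.002 and 0.002 m and z of slide1 in the frame of lane3_home between -0.002 and 0.002 m and angle between the x axis of slide1 and the x axis of plate, either way round below 0.04 rad and angle between slide1's own z axis and vertical below 0.05 rad) or (x of slide1 in the frame of lane4_home between -0.002 and 0.002 m and y of slide1 in the frame of lane4_home between -0.002 and 0.002 m and z of slide1 in the frame of lane4_home between -0.002 and 0.002 m and angle between the x axis of slide1 and the x axis of plate, either way round below 0.04 rad and angle between slide1's own z axis and vertical below 0.05 rad)) and ((x of slide2 in the frame of lane1_home between -0.002 and 0.002 m and y of slide2 in the frame of lane1_home between -0.002 and 0.002 m and z of slide2 in the frame of lane1_home between -0.002 and 0.002 m and angle between the x axis of slide2 and the x axis of plate, either way round below 0.04 rad and angle between slide2's own z axis and vertical below 0.05 rad) or (x of slide2 in the frame of lane2_home between -0.002 and 0.002 m and y of slide2 in the frame of lane2_home between -0.002 and 0.002 m and z of slide2 in the frame of lane2_home between -0.002 and 0.002 m and angle between the x axis of slide2 and the x axis of plate, either way round below 0.04 rad and angle between slide2's own z axis and vertical below 0.05 rad) or (x of slide2 in the frame of lane3_home between -0.002 and 0.002 m and y of slide2 in the frame of lane3_home between -0.002 and 0.002 m and z of slide2 in the frame of lane3_home between -0.002 and 0.002 m and angle between the x axis of slide2 and the x axis of plate, either way round below 0.04 rad and angle between slide2's own z axis and vertical below 0.05 rad) or (x of slide2 in the frame of lane4_home between -0.002 and 0.002 m and y of slide2 in the frame of lane4_home between -0.002 and 0.002 m and z of slide2 in the frame of lane4_home between -0.002 and 0.002 m and angle between the x axis of slide2 and the x axis of plate, either way round below 0.04 rad and angle between slide2's own z axis and vertical below 0.05 rad)) and ((x of slide3 in the frame of lane1_home between -0.002 and 0.002 m and y of slide3 in the frame of lane1_home between -0.002 and 0.002 m and z of slide3 in the frame of lane1_home between -0.002 and 0.002 m and angle between the x axis of slide3 and the x axis of plate, either way round below 0.04 rad and angle between slide3's own z axis and vertical below 0.05 rad) or (x of slide3 in the frame of lane2_home between -0.002 and 0.002 m and y of slide3 in the frame of lane2_home between -0.002 and 0.002 m and z of slide3 in the frame of lane2_home between -0.002 and 0.002 m and angle between the x axis of slide3 and the x axis of plate, either way round below 0.04 rad and angle between slide3's own z axis and vertical below 0.05 rad) or (x of slide3 in the frame of lane3_home between -0.002 and 0.002 m and y of slide3 in the frame of lane3_home between -0.002 and 0.002 m and z of slide3 in the frame of lane3_home between -0.002 and 0.002 m and angle between the x axis of slide3 and the x axis of plate, either way round below 0.04 rad and angle between slide3's own z axis and vertical below 0.05 rad) or (x of slide3 in the frame of lane4_home between -0.002 and 0.002 m and y of slide3 in the frame of lane4_home between -0.002 and 0.002 m and z of slide3 in the frame of lane4_home between -0.002 and 0.002 m and angle between the x axis of slide3 and the x axis of plate, either way round below 0.04 rad and angle between slide3's own z axis and vertical below 0.05 rad)) and ((x of slide4 in the frame of lane1_home between -0.002 and 0.002 m and y of slide4 in the frame of lane1_home between -0.002 and 0.002 m and z of slide4 in the frame of lane1_home between -0.002 and 0.002 m and angle between the x axis of slide4 and the x axis of plate, either way round below 0.04 rad and angle between slide4's own z axis and vertical below 0.05 rad) or (x of slide4 in the frame of lane2_home between -0.002 and 0.002 m and y of slide4 in the frame of lane2_home between -0.002 and 0.002 m and z of slide4 in the frame of lane2_home between -0.002 and 0.002 m and angle between the x axis of slide4 and the x axis of plate, either way round below 0.04 rad and angle between slide4's own z axis and vertical below 0.05 rad) or (x of slide4 in the frame of lane3_home between -0.002 and 0.002 m and y of slide4 in the frame of lane3_home between -0.002 and 0.002 m and z of slide4 in the frame of lane3_home between -0.002 and 0.002 m and angle between the x axis of slide4 and the x axis of plate, either way round below 0.04 rad and angle between slide4's own z axis and vertical below 0.05 rad) or (x of slide4 in the frame of lane4_home between -0.002 and 0.002 m and y of slide4 in the frame of lane4_home between -0.002 and 0.002 m and z of slide4 in the frame of lane4_home between -0.002 and 0.002 m and angle between the x axis of slide4 and the x axis of plate, either way round below 0.04 rad and angle between slide4's own z axis and vertical below 0.05 rad))), for 0.3 s.
4. the lid is fully down on the tray again with both catches out (x of lid in the frame of tray between -0.004 and 0.004 m and y of lid in the frame of tray between -0.004 and 0.004 m and z of lid in the frame of tray between 0.002 and 0.006 m and angle between the x axis of lid and the x axis of tray, either way round below 0.06 rad and value of joint each of button_a, button_b below 0.0015 m), for 0.3 s.
At the end, for the whole second after the job is handed in: Each slide present lies flat in its own lane, within 2 mm of flush against fence and end stop, square to 0.04 rad; the lid is back on the tray (within 4 mm sideways, 2 mm in height) with both buttons out (under 1.5 mm); slides and lid at rest (all of step 3 and all of step 4 and linear speed of each of slide1, slide2, slide3, slide4, lid below 0.01 m/s); the robot touches nothing.
It fails at once if the mouse is moved from its place by more than 3 cm (distance of mouse from where it was at the start of the episode above 0.03 m).
It fails at once if the marker is moved from its place by more than 3 cm (distance of marker from where it was at the start of the episode above 0.03 m).
It fails at once if the oil bottle is moved from its place by more than 3 cm (distance of oil_bottle from where it was at the start of the episode above 0.03 m).
Of slide1, slide2, slide3, slide4 only 2 to 4 are there at a start; the rules pass over those that are not, and their reading is None.
At some moment in a run one of lid, slide1, slide2, slide3, slide4 may be knocked a few centimetres aside while the robot is not near it.
Once in a run the grip may slacken for a moment while it holds something.
It also fails if it takes over 210 s, if anything falls off the work surface, if the arm or the gripper's body presses on something with over 40 N, if the wrist force passes 120 N, or if a joint passes its speed limit or range.

## Working session

There is one attempt and no reset: what is moved stays moved. The work goes in short steps, Python scripts to look and compute and a tool call to move; the robot and the scene stay as the last step left them, time stands still between calls to the robot, and variables do not carry over. Pictures are saved under pics/ and viewed, at most 14 in all, crops included, and the job is handed in when it is done.

```bash
ls; mkdir -p pics
```

Run:
```python
from plant import r
import cv2,numpy as np
print(r.get_state(), r.grip_depth)
ims=[]
for n in("top","side","wrist"):
    c=r.capture(n); np.savez(f"pics/{n}0.npz",**c); ims.append(cv2.cvtColor(c["frame"],cv2.COLOR_RGB2BGR))
    print(n,c["fx"],c["fy"],c["cx"],c["cy"],c["D"],np.round(c["cam_to_world"],4).tolist())
cv2.imwrite("pics/a.png",ims[0]);cv2.imwrite("pics/b.png",np.hstack(ims[1:])[:, :])
b=np.hstack(ims[1:]);cv2.imwrite("pics/b.png",cv2.resize(b,(800,300)))
```

```text
pics
plant.py
{'time_s': 0.0, 'joints': array([ 8.93306941e+01,  2.05900749e+01,  6.33338511e-01, -1.98188992e-02,
       -7.01349813e+01, -1.65050824e+01]), 'qd': array([-0.06673603, -0.01492823, -0.09255234,  0.11096071, -0.06211248,
       -0.03053015]), 'joint_torque': array([-2.77938725e-04, -5.82710409e+01,  2.93062234e+01,  6.99726954e+00,
        6.94929447e-03, -1.57199293e-04]), 'tcp_pos': array([0.19920734, 0.64436975, 0.19383572]), 'eef_rot': array([ 1.79906768e+02, -8.19617375e-03, -1.71811311e+01]), 'contact_force': array([ 0.51259259,  0.14126379, -0.3472669 ]), 'moment': array([-0.03568721, -0.02175365,  0.01514127]), 'gripper_force': 0.0, 'gripper_width': 0.08798368964018731} 0.0188
top 424.0944644955654 424.0944644955654 262.94777494036026 189.42898464551573 [-0.15308413  0.          0.          0.          0.        ] [[0.0128, -0.9925, 0.1213, 0.4121], [-0.9999, -0.0119, 0.0079, -0.1124], [-0.0064, -0.1214, -0.9926, 1.3092], [0.0, 0.0, 0.0, 1.0]]
side 389.28298107492253 389.28298107492253 260.27311639630955 188.57575044159657 [0.03503412 0.         0.         0.         0.        ] [[0.9382, -0.216, 0.2703, 0.2555], [-0.3458, -0.6069, 0.7156, -0.9787], [0.0095, -0.7649, -0.6441, 0.8462], [0.0, 0.0, 0.0, 1.0]]
wrist 344.41287740708316 344.41287740708316 259.9259369649473 192.73925215975865 [-0.10336493  0.          0.          0.          0.        ] [[-0.2947, -0.9199, -0.2586, 0.268], [-0.9556, 0.284, 0.0786, 0.6236], [0.0012, 0.2703, -0.9628, 0.3844], [0.0, 0.0, 0.0, 1.0]]
```
View pics/a.png

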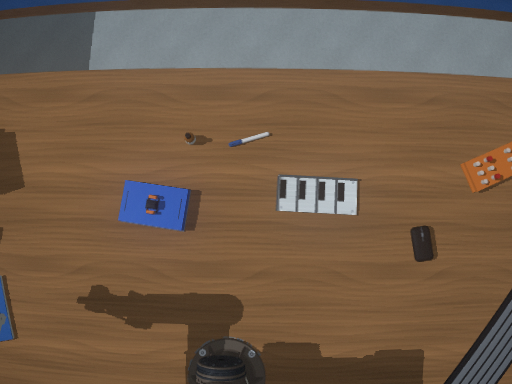

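View pics/b.png

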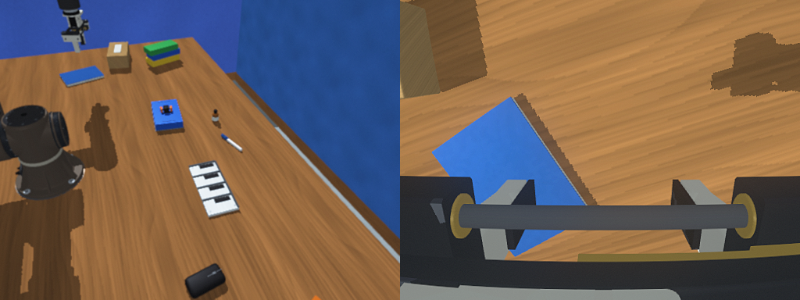

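The top view shows the lid near (154,205), the plate near (318,195), the marker near (250,139), the bottle near (190,137) and the mouse near (422,243). Next I'll get coarse positions from this view.

Create h.py:
```python
import cv2,numpy as np
from plant import r
from scipy.spatial.transform import Rotation as Ro
def K(c): return np.array([[c["fx"],0,c["cx"]],[0,c["fy"],c["cy"]],[0,0,1]])
def rays(c,uv):
    p=cv2.undistortPoints(np.float64(uv).reshape(-1,1,2),K(c),np.float64(c["D"])).reshape(-1,2)
    M=np.array(c["cam_to_world"]); return M[:3,3],np.c_[p,np.ones(len(p))]@M[:3,:3].T
def onz(c,uv,z):
    o,d=rays(c,uv); return o+d*((z-o[2])/d[:,2])[:,None]
def hsv(c): return cv2.cvtColor(c["frame"],cv2.COLOR_RGB2HSV)
def blobs(m,amin=30):
    m=m.astype(np.uint8); cs,_=cv2.findContours(m,cv2.RETR_EXTERNAL,cv2.CHAIN_APPROX_NONE)
    return sorted([k for k in cs if cv2.contourArea(k)>=amin],key=cv2.contourArea,reverse=True)
def cloud(c,m):
    v,u=np.nonzero(m&(c["z_map"]>0)); o,d=rays(c,np.c_[u,v])
    return o+d*c["z_map"][v,u][:,None]
def rect(P): # min-area rect of xy points -> centre, long, short, angle of long side (deg in [-90,90))
    (x,y),(w,h),a=cv2.minAreaRect(np.float32(P[:,:2]*1000))
    if w<h: w,h,a=h,w,a+90
    return np.array([x,y])/1000,w,h,(a+90)%180-90
def save(c,name): cv2.imwrite(f"pics/{name}.png",cv2.cvtColor(c["frame"],cv2.COLOR_RGB2BGR))
def go(p,yaw):
    "shift & turn in tool axes, from the measured pose to TCP p with yaw, tool down"
    s=r.get_state(); R=Ro.from_euler("xyz",s["eef_rot"],degrees=True)
    T=Ro.from_euler("xyz",[180,0,yaw],degrees=True)
    d=R.inv().apply(np.array(p)-s["tcp_pos"]); w=(R.inv()*T).as_rotvec(degrees=True)
    print("tcp",np.round(s["tcp_pos"],4),"rot",np.round(s["eef_rot"],2),"-> row",np.round(d,4),np.round(w,2),"t",round(s["time_s"],2),"F",np.round(s["contact_force"],1))
```

Run:
```python
from h import *
c=dict(np.load("pics/top0.npz")); H=hsv(c)
b=blobs((H[...,0]>105)&(H[...,0]<128)&(H[...,1]>150)&(H[...,2]>60),500)
for k in b: 
    if 100<k[:,0,0].mean()<200: print("lid",rect(onz(c,k[:,0],.035)))
for n,u,v in(("bottle",190,137),("mar1",231,144),("mar2",270,133),("mouse",422,243)):print(n,onz(c,[[u,v]],.01))
print("plate",onz(c,[[279,175],[358,178],[357,215],[278,211]],.012))
for n,y in(("top",0),):
  d=dict(np.load("pics/wrist0.npz"));M=d["cam_to_world"]
  s=r.get_state();T=np.eye(4);T[:3,:3]=Ro.from_euler("xyz",s["eef_rot"],degrees=True).as_matrix();T[:3,3]=s["tcp_pos"]
  E=np.linalg.inv(T)@M;print(E.round(4));np.save("E.npy",E)
  print("z zero frac",(d["z_map"]==0).mean())
```

```text
lid (array([0.51769379, 0.23354108]), 199.72711181640625, 124.33643341064453, 82.59941101074219)
bottle [[0.73502579 0.13050311 0.01      ]]
mar1 [[ 7.13286438e-01 -5.11207434e-05  1.00000000e-02]]
mar2 [[ 0.75001547 -0.12201029  0.01      ]]
mouse [[ 0.40906126 -0.598782    0.01      ]]
plate [[ 0.61625483 -0.15123376  0.012     ]
 [ 0.61005632 -0.39746901  0.012     ]
 [ 0.49481599 -0.39279976  0.012     ]
 [ 0.50465028 -0.14909564  0.012     ]]
[[ 8.000e-04 -9.627e-01 -2.704e-01  7.190e-02]
 [ 1.000e+00  8.000e-04  2.000e-04 -1.000e-04]
 [ 0.000e+00 -2.704e-01  9.627e-01 -1.903e-01]
 [ 0.000e+00  0.000e+00  0.000e+00  1.000e+00]]
z zero frac 0.00390625
```

Run:
```python
from h import *
go([.518,.234,.2],-97.4)
```

```text
tcp [0.1993 0.6445 0.1941] rot [ 1.7993e+02 -1.0000e-02 -1.7180e+01] -> row [ 0.4258  0.298  -0.0055] [ 5.000e-02 -6.000e-02  8.022e+01] t 0.15 F [0.1 0.8 0.3]
```

Emit:
drive_effector(
  motion=[
    [[0.426,0.298,-0.006,0,0,80],[0.426,0.298,-0.006,0,0,80],[0.426,0.298,-0.006,0,0,80],[0.426,0.298,-0.006,0,0,80],[0.426,0.298,-0.006,0,0,80],[0.426,0.298,-0.006,0,0,80],[0.426,0.298,-0.006,0,0,80],[0.426,0.298,-0.006,0,0,80],[0.426,0.298,-0.006,0,0,80],[0.426,0.298,-0.006,0,0,80],[0.426,0.298,-0.006,0,0,80],[0.426,0.298,-0.006,0,0,80]],
  ],
)

```text
time_s: 1.15
tcp_pos: [0.5068, 0.2482, 0.2006]
eef_rot: [180.0, 0.0, -97.6]
contact_force: [1.0, 1.2, -0.7]
gripper_width: 0.0873
gripper_force: 0.0
```

Run:
```python
from h import *
go([.518,.234,.2],-97.4)
```

```text
tcp [0.5068 0.2482 0.2006] rot [ 1.80e+02  1.00e-02 -9.76e+01] -> row [ 0.0126 -0.013   0.0006] [ 0.    0.01 -0.2 ] t 1.15 F [ 1.   1.2 -0.7]
```

Emit:
drive_effector(
  motion=[
    [[0.013,-0.013,0,0,0,0],[0.013,-0.013,0,0,0,0],[0.013,-0.013,0,0,0,0]],
  ],
)

```text
time_s: 1.4
tcp_pos: [0.5178, 0.2344, 0.2001]
eef_rot: [180.0, -0.0, -97.3]
contact_force: [0.1, -0.1, -0.2]
gripper_width: 0.0873
gripper_force: 0.0
```

Run:
```python
from h import *
c=r.capture("wrist"); np.savez("pics/w1.npz",**c); save(c,"w1")
H=hsv(c)
b=blobs((H[...,0]>105)&(H[...,0]<128)&(H[...,1]>150)&(H[...,2]>60),500)
for k in b: print("blue",k[:,0].min(0),k[:,0].max(0),rect(onz(c,k[:,0],.037)))
o=(H[...,0]<14)&(H[...,1]>200)&(H[...,2]>120)
for k in blobs(o,40): print("orange",cv2.contourArea(k),k[:,0].mean(0),onz(c,[k[:,0].mean(0)],.05))
```

```text
blue [196  67] [323 254] (array([0.51715308, 0.23323233]), 200.0460968017578, 126.21630859375, 82.51991271972656)
```

View pics/w1.png

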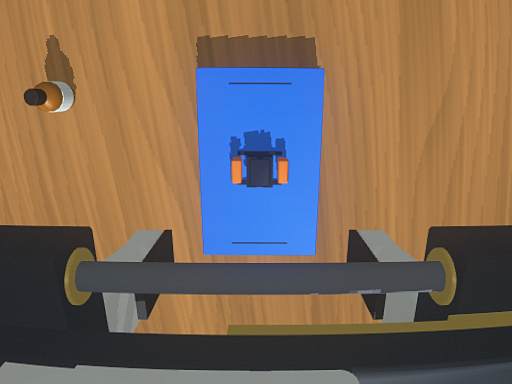

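The wrist view shows the lid at (260,160) with its orange buttons at (237,170) and (283,170), and the bottle at (50,97). Now I'll measure the button heights from depth and the stage plate from the top view.

Run:
```python
from h import *
c=dict(np.load("pics/w1.npz")); H=hsv(c); print(H[170,237],H[170,283])
o=(H[...,0]<18)&(H[...,1]>200)&(H[...,2]>150); o[:140]=0;o[200:]=0;o[:,:220]=0;o[:,300:]=0
t=np.load("pics/top0.npz"); 
for k in blobs(o,40):
    m=np.zeros(o.shape,np.uint8);cv2.drawContours(m,[k],-1,1,-1); P=cloud(c,m>0); z=np.percentile(P[:,2],90)
    print("btn",k[:,0].min(0),k[:,0].max(0),z,rect(onz(c,k[:,0],z)))
b=(H[...,0]>105)&(H[...,0]<128)&(H[...,1]>150)&(H[...,2]>60);P=cloud(c,b);print("lid top z",np.median(P[:,2]))
s=np.load("pics/top0.npz"); P=cloud(s,np.pad(np.ones((30,50),bool),((165,189),(130,332)))) ;print("top-cam lid z",np.median(P[:,2]))
go([.517,.233,.04],-97.4)
```

```text
[ 13 177 235] [ 12 174 235]
lid top z 0.03747940511286074
top-cam lid z 0.0020987312452930285
tcp [0.5173 0.2352 0.2002] rot [ 1.7997e+02 -1.0000e-02 -9.7250e+01] -> row [ 0.0022 -0.      0.1602] [ 0.03 -0.01  0.15] t 1.45 F [-0.1 -0.7 -0.1]
```

Run:
```python
from h import *
c=dict(np.load("pics/w1.npz")); H=hsv(c)
o=(H[...,0]<18)&(H[...,1]>160)&(H[...,2]>200); o[:140]=0;o[200:]=0;o[:,:220]=0;o[:,300:]=0
C=[]
for k in blobs(o,20):
    m=np.zeros(o.shape,np.uint8);cv2.drawContours(m,[k],-1,1,-1); P=cloud(c,m>0); z=np.percentile(P[:,2],90)
    C.append(rect(onz(c,k[:,0],z)));print("btn",k[:,0].min(0),k[:,0].max(0),z,C[-1])
q=(C[0][0]+C[1][0])/2;d=C[0][0]-C[1][0];print(q,np.degrees(np.arctan2(d[1],d[0])),np.linalg.norm(d))
go([*q,.04],-97.4)
```

```text
btn [232 161] [240 182] 0.05952714829521801 (array([0.53995898, 0.23035751]), 21.17970848083496, 7.916979789733887, 81.8509750366211)
btn [278 161] [287 182] 0.059863548321925406 (array([0.49448297, 0.23613184]), 21.314525604248047, 8.124821662902832, 80.7118148803711)
[0.51722098 0.23324467] -7.236414498164797 0.04584114500665507
tcp [0.5173 0.2352 0.2002] rot [ 1.7997e+02 -1.0000e-02 -9.7250e+01] -> row [ 0.0019 -0.0002  0.1602] [ 0.03 -0.01  0.15] t 1.45 F [-0.1 -0.7 -0.1]
```

Emit:
drive_effector(
  motion=[
    [[0.002,0,0.04,0,0,0],[0.002,0,0.08,0,0,0],[0.002,0,0.12,0,0,0],[0.002,0,0.145,0,0,0],[0.002,0,0.155,0,0,0],[0.002,0,0.159,0,0,0],[0.002,0,0.159,0,0,0],[0.002,0,0.159,0,0,0]],
  ],
)

```text
time_s: 2.12
tcp_pos: [0.518, 0.2349, 0.0432]
eef_rot: [-179.9, 0.1, -97.1]
contact_force: [0.6, 0.5, -0.2]
gripper_width: 0.0877
gripper_force: 0.0
```

Run:
```python
from h import *
go([.5172,.2332,.0405],-97.3)
```

```text
tcp [0.518  0.2349 0.0432] rot [-1.799e+02  9.000e-02 -9.711e+01] -> row [0.0017 0.0006 0.0027] [-0.1   0.09  0.19] t 2.12 F [ 0.6  0.5 -0.2]
```

Emit:
drive_effector(
  motion=[
    [[0.001,0,0.002,0,0,0],[0.001,0,0.002,0,0,0]],
  ],
)

```text
time_s: 2.28
tcp_pos: [0.5177, 0.2332, 0.0409]
eef_rot: [-179.9, 0.1, -97.2]
contact_force: [0.3, -0.2, 0.0]
gripper_width: 0.0877
gripper_force: 0.0
```

Emit:
drive_effector(
  motion=[
    [[0,0,0,0,0,0],[0,0,0,0,0,0],[0,0,0,0,0,0],[0,0,0,0,0,0],[0,0,0,0,0,0],[0,0,0,0,0,0],[0,0,0,0,0,0],[0,0,0,0,0,0]],
  ],
  jaw=0.03,
  squeeze=40,
)

```text
time_s: 2.95
tcp_pos: [0.517, 0.2326, 0.0395]
eef_rot: [180.0, -0.0, -97.2]
contact_force: [0.7, -1.1, -0.6]
gripper_width: 0.04
gripper_force: 0.0
```

Run:
```python
from h import *
go([.5172,.2332,.08],-97.3)
```

```text
tcp [0.517  0.2326 0.0395] rot [ 1.800e+02 -1.000e-02 -9.718e+01] -> row [-0.0007 -0.0001 -0.0405] [ 0.   -0.01  0.12] t 2.95 F [ 0.7 -1.1 -0.6]
```

Emit:
drive_effector(
  motion=[
    [[0,0,0,0,0,0],[0,0,0,0,0,0]],
  ],
)

```text
time_s: 3.12
tcp_pos: [0.517, 0.2326, 0.0395]
eef_rot: [180.0, -0.0, -97.2]
contact_force: [-0.1, 0.3, -0.1]
gripper_width: 0.0308
gripper_force: 0.0
```

Run:
```python
from h import *
c=r.capture("wrist"); save(c,"w2")
```

```text
(no output)
```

View pics/w2.png

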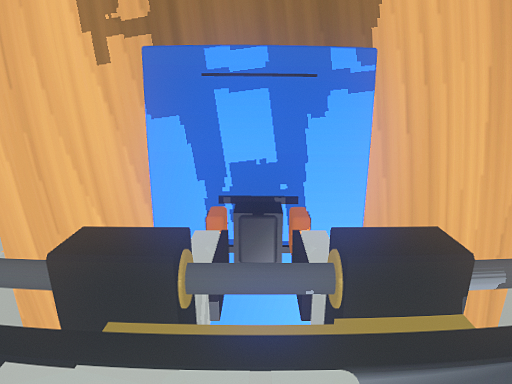

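The picture shows the pads at (218,240) and (302,240), and the buttons still out at (216,217) and (300,217). The fingers shut without squeezing them, so I'll check where the fingertips really are, using the depth map.

Run:
```python
from h import *
c=dict(np.load("pics/w1.npz")); E=np.load("E.npy"); c["cam_to_world"]=E
for v in (225,228,232,236,240,250,260,300):
  for u in (140,152,160,168):
    m=np.zeros((384,512),bool);m[v,u]=1;P=cloud(c,m);print((v,u),P.round(4).tolist(),c["frame"][v,u],end=" ")
  print()
```

```text
(225, 140) [[-0.0788, -0.1469, 0.1997]] [175 125  75] (225, 152) [[-0.079, -0.1321, 0.2004]] [178 129  78] (225, 160) [[-0.0784, -0.1217, 0.1991]] [183 133  81] (225, 168) [[-0.0785, -0.1119, 0.1996]] [185 134  84] 
(228, 140) [[-0.0829, -0.1474, 0.2]] [175 127  72] (228, 152) [[-0.0829, -0.1324, 0.2003]] [180 127  74] (228, 160) [[-0.0821, -0.1218, 0.1984]] [184 133  81] (228, 168) [[-0.0823, -0.1121, 0.1991]] [188 139  84] 
(232, 140) [[0.01, -0.0572, -0.0395]] [139 142 136] (232, 152) [[0.0105, -0.051, -0.0405]] [138 141 136] (232, 160) [[0.0095, -0.0479, -0.038]] [131 137 134] (232, 168) [[0.0089, -0.0445, -0.0365]] [53 45 45] 
(236, 140) [[0.0096, -0.056, -0.0434]] [139 140 136] (236, 152) [[0.0101, -0.0499, -0.0443]] [139 140 136] (236, 160) [[0.0083, -0.0475, -0.04]] [64 58 57] (236, 168) [[0.0078, -0.0439, -0.0389]] [52 45 44] 
(240, 140) [[0.0101, -0.0539, -0.0492]] [137 139 134] (240, 152) [[0.0101, -0.0485, -0.049]] [140 141 136] (240, 160) [[0.0086, -0.0459, -0.0455]] [54 45 43] (240, 168) [[0.006, -0.0439, -0.0395]] [50 43 42] 
(250, 140) [[0.0103, -0.0503, -0.0601]] [138 141 136] (250, 152) [[0.0091, -0.0461, -0.0572]] [49 43 40] (250, 160) [[0.0073, -0.0439, -0.0533]] [50 44 44] (250, 168) [[0.0007, -0.0444, -0.0393]] [51 47 45] 
(260, 140) [[0.01, -0.0475, -0.0684]] [135 137 133] (260, 152) [[0.0077, -0.0442, -0.0639]] [47 44 43] (260, 160) [[0.0037, -0.0435, -0.0558]] [49 45 44] (260, 168) [[-0.0022, -0.0434, -0.0442]] [45 40 41] 
(300, 140) [[-0.0022, -0.0457, -0.078]] [53 51 52] (300, 152) [[-0.0069, -0.0437, -0.0706]] [41 39 38] (300, 160) [[-0.1852, -0.1318, 0.2008]] [167 121  73] (300, 168) [[-0.1842, -0.1207, 0.1996]] [172 124  76]
```

Run:
```python
from h import *
c=r.capture("wrist"); c["cam_to_world"]=np.load("E.npy"); m=np.zeros((384,512),bool)
print(r.get_state()["gripper_width"])
P=[];
for v in (228,232,235,240,250):
  for u in (200,208,216,222,226,300,310,318):
    m[:]=0;m[v,u]=1;print((v,u),(cloud(c,m)*1000).round(0).tolist(),end=" ")
  print()
```

```text
0.030408918170904457
(228, 200) [[-4.0, -36.0, 2.0]] (228, 208) [[4.0, -28.0, -20.0]] (228, 216) [[5.0, -23.0, -20.0]] (228, 222) [[4.0, -20.0, -19.0]] (228, 226) [[-1.0, -20.0, -6.0]] (228, 300) [[4.0, 21.0, -19.0]] (228, 310) [[3.0, 27.0, -16.0]] (228, 318) [[-5.0, 35.0, 4.0]] 
(232, 200) [[10.0, -28.0, -39.0]] (232, 208) [[10.0, -24.0, -40.0]] (232, 216) [[11.0, -21.0, -40.0]] (232, 222) [[9.0, -18.0, -36.0]] (232, 226) [[8.0, -16.0, -35.0]] (232, 300) [[10.0, 19.0, -40.0]] (232, 310) [[11.0, 23.0, -40.0]] (232, 318) [[10.0, 27.0, -39.0]] 
(235, 200) [[10.0, -28.0, -43.0]] (235, 208) [[10.0, -24.0, -43.0]] (235, 216) [[11.0, -20.0, -44.0]] (235, 222) [[9.0, -18.0, -40.0]] (235, 226) [[9.0, -16.0, -39.0]] (235, 300) [[9.0, 19.0, -39.0]] (235, 310) [[10.0, 23.0, -43.0]] (235, 318) [[10.0, 27.0, -43.0]] 
(240, 200) [[10.0, -27.0, -49.0]] (240, 208) [[10.0, -23.0, -49.0]] (240, 216) [[11.0, -19.0, -50.0]] (240, 222) [[9.0, -17.0, -46.0]] (240, 226) [[9.0, -16.0, -45.0]] (240, 300) [[9.0, 18.0, -45.0]] (240, 310) [[10.0, 22.0, -48.0]] (240, 318) [[10.0, 26.0, -49.0]] 
(250, 200) [[10.0, -25.0, -59.0]] (250, 208) [[9.0, -22.0, -56.0]] (250, 216) [[8.0, -19.0, -55.0]] (250, 222) [[9.0, -16.0, -56.0]] (250, 226) [[6.0, -15.0, -49.0]] (250, 300) [[9.0, 17.0, -56.0]] (250, 310) [[8.0, 22.0, -53.0]] (250, 318) [[10.0, 24.0, -58.0]]
```

The fingertips sit about 36 mm behind the reported TCP, and the closed fingers passed over the buttons. I'll allow for that offset: open, go lower and watch the force.

Emit:
drive_effector(
  motion=[
    [[0,0,0,0,0,0],[0,0,0,0,0,0],[0,0,0,0,0,0],[0,0,0,0,0,0],[0,0,0,0,0,0],[0,0,0,0,0,0],[0,0,0,0,0,0]],
  ],
  jaw=0.08,
)

```text
time_s: 3.8
tcp_pos: [0.517, 0.2326, 0.0395]
eef_rot: [-180.0, 0.0, -97.2]
contact_force: [0.3, -0.3, -0.2]
gripper_width: 0.0714
gripper_force: 0.0
```

Emit:
drive_effector(
  motion=[
    [[0,0,0.01,0,0,0],[0,0,0.02,0,0,0],[0,0,0.027,0,0,0],[0,0,0.029,0,0,0],[0,0,0.029,0,0,0]],
  ],
)

```text
time_s: 4.22
tcp_pos: [0.5163, 0.232, 0.0092]
eef_rot: [179.9, -0.1, -97.2]
contact_force: [-0.3, 0.2, 0.3]
gripper_width: 0.0802
gripper_force: 0.0
```

Emit:
drive_effector(
  motion=[
    [[0,0,0.002,0,0,0],[0,0,0.004,0,0,0],[0,0,0.004,0,0,0]],
  ],
)

```text
time_s: 4.47
tcp_pos: [0.517, 0.2326, 0.0064]
eef_rot: [180.0, -0.0, -97.2]
contact_force: [-0.1, 0.4, -0.0]
gripper_width: 0.0799
gripper_force: 0.0
```

Emit:
drive_effector(
  motion=[
    [[0,0,0,0,0,0],[0,0,0,0,0,0],[0,0,0,0,0,0],[0,0,0,0,0,0],[0,0,0,0,0,0],[0,0,0,0,0,0],[0,0,0,0,0,0],[0,0,0,0,0,0]],
  ],
  jaw=0.03,
  squeeze=40,
)

```text
time_s: 5.13
tcp_pos: [0.5173, 0.2327, 0.0071]
eef_rot: [-180.0, 0.0, -97.2]
contact_force: [-0.7, -0.4, 5.5]
gripper_width: 0.042
gripper_force: 40.0
```

Emit:
drive_effector(
  motion=[
    [[0,0,-0.003,0,0,0],[0,0,-0.008,0,0,0],[0,0,-0.02,0,0,0],[0,0,-0.035,0,0,0],[0,0,-0.05,0,0,0],[0,0,-0.065,0,0,0],[0,0,-0.065,0,0,0]],
  ],
)

```text
time_s: 5.72
tcp_pos: [0.5184, 0.2336, 0.0745]
eef_rot: [-179.8, 0.2, -97.1]
contact_force: [0.7, 1.3, -2.5]
gripper_width: 0.0421
gripper_force: 40.0
```

Run:
```python
from h import *
c=r.capture("side");save(c,"s1");print(r.get_state()["gripper_width"])
cv2.imwrite("pics/s1.png",cv2.cvtColor(cv2.resize(c["frame"][60:220,120:360],None,fx=3,fy=3),cv2.COLOR_RGB2BGR))
```

```text
0.042045545505752194
```

View pics/s1.png

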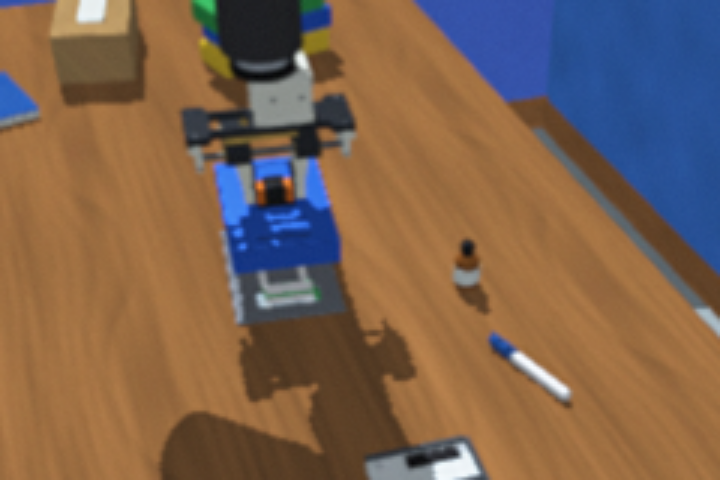

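The lid, at (275,215) in the crop, is off and in the grip, and a green slide shows in the tray at (290,290). I'll carry the lid to the +y side.

Emit:
drive_effector(
  motion=[
    [[-0.02,0.005,0,0,0,0],[-0.05,0.012,0,0,0,0],[-0.085,0.02,0,0,0,0],[-0.12,0.028,0,0,0,0],[-0.155,0.037,0,0,0,0],[-0.19,0.045,0,0,0,0],[-0.22,0.052,0,0,0,0],[-0.24,0.057,0,0,0,0],[-0.252,0.06,0,0,0,0],[-0.252,0.06,0,0,0,0],[-0.252,0.06,0.015,0,0,0],[-0.252,0.06,0.03,0,0,0]],
  ],
)

```text
time_s: 6.77
tcp_pos: [0.4889, 0.4897, 0.0411]
eef_rot: [180.0, 0.0, -97.2]
contact_force: [0.8, -1.0, -2.2]
gripper_width: 0.042
gripper_force: 40.0
```

Run:
```python
from h import *
go([.49,.49,.005],-97.3)
```

```text
tcp [0.4889 0.4897 0.0411] rot [ 1.800e+02  2.000e-02 -9.718e+01] -> row [-0.0004 -0.001   0.0361] [0.   0.02 0.12] t 6.77 F [ 0.8 -1.  -2.2]
```

Emit:
drive_effector(
  motion=[
    [[0,0,0.012,0,0,0],[0,0,0.024,0,0,0],[0,0,0.032,0,0,0],[0,0,0.036,0,0,0],[0,0,0.038,0,0,0],[0,0,0.038,0,0,0]],
  ],
)

```text
time_s: 7.27
tcp_pos: [0.4891, 0.4899, 0.0037]
eef_rot: [-180.0, -0.0, -97.2]
contact_force: [-0.2, -0.4, -1.0]
gripper_width: 0.0424
gripper_force: 40.0
```

Emit:
drive_effector(
  motion=[
    [[0,0,0,0,0,0],[0,0,0,0,0,0],[0,0,0,0,0,0],[0,0,0,0,0,0],[0,0,0,0,0,0],[0,0,0,0,0,0]],
  ],
  jaw=0.085,
)

```text
time_s: 7.77
tcp_pos: [0.4892, 0.4905, 0.004]
eef_rot: [-180.0, 0.0, -97.2]
contact_force: [0.2, -0.7, 1.3]
gripper_width: 0.0764
gripper_force: 0.0
```

Emit:
drive_effector(
  motion=[
    [[0,0,-0.03,0,0,0],[0,0,-0.07,0,0,0],[0,0,-0.11,0,0,0],[0,0,-0.15,0,0,0],[0,0,-0.18,0,0,0],[0,0,-0.18,0,0,0]],
  ],
)

```text
time_s: 8.27
tcp_pos: [0.4917, 0.4929, 0.1927]
eef_rot: [-179.6, 0.6, -97.1]
contact_force: [0.5, 0.9, 0.9]
gripper_width: 0.085
gripper_force: 0.0
```

Run:
```python
from h import *
c=r.capture("wrist");np.savez("pics/w3.npz",**c);save(c,"w3")
go([.48,.233,.22],-97.3)
go([.48,.233,.22],-7.3)
```

```text
tcp [0.4905 0.4921 0.189 ] rot [-179.76    0.44  -97.15] -> row [ 0.2581 -0.022  -0.0329] [-0.24  0.44  0.15] t 8.32 F [ 0.3  0.4 -0.3]
tcp [0.4905 0.4921 0.189 ] rot [-179.76    0.44  -97.15] -> row [ 0.2581 -0.022  -0.0329] [ -0.53   0.16 -89.85] t 8.32 F [ 0.3  0.4 -0.3]
```

View pics/w3.png

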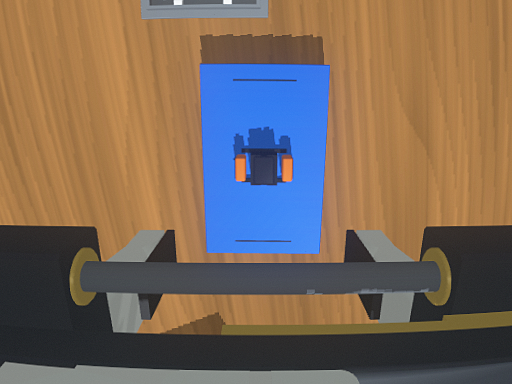

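The lid stands upright on the desk at (265,160) with its buttons out. Next I'll look into the tray.

Emit:
drive_effector(
  motion=[
    [[0.02,-0.002,-0.005,0,0,-7],[0.04,-0.004,-0.01,0,0,-14],[0.06,-0.01,-0.015,0,0,-21],[0.09,-0.02,-0.02,0,0,-28],[0.12,-0.03,-0.03,0,0,-35],[0.15,-0.04,-0.03,0,0,-42],[0.18,-0.05,-0.03,0,0,-49],[0.21,-0.055,-0.03,0,0,-56],[0.24,-0.058,-0.03,0,0,-63],[0.253,-0.058,-0.03,0,0,-70],[0.253,-0.058,-0.03,0,0,-77],[0.253,-0.058,-0.03,0,0,-84]],
  ],
)

```text
time_s: 9.32
tcp_pos: [0.5147, 0.2304, 0.2133]
eef_rot: [180.0, 0.0, -12.9]
contact_force: [-0.6, -0.6, 0.7]
gripper_width: 0.0849
gripper_force: 0.0
```

Emit:
drive_effector(
  motion=[
    [[0,0,0,0,0,-6],[0,0,0,0,0,-6],[0,0,0,0,0,-6]],
  ],
)

```text
time_s: 9.57
tcp_pos: [0.5147, 0.2317, 0.2131]
eef_rot: [180.0, 0.0, -7.4]
contact_force: [0.3, -0.4, 0.2]
gripper_width: 0.0851
gripper_force: 0.0
```

Run:
```python
from h import *
c=r.capture("wrist");np.savez("pics/w4.npz",**c);save(c,"w4")
go([.517,.233,.22],-7.3)
```

```text
tcp [0.5148 0.2318 0.2132] rot [ 1.7998e+02  2.0000e-02 -7.3900e+00] -> row [ 0.0021 -0.0015 -0.0068] [ 0.02  0.02 -0.09] t 9.62 F [-0.6  0.4  0.7]
```

View pics/w4.png

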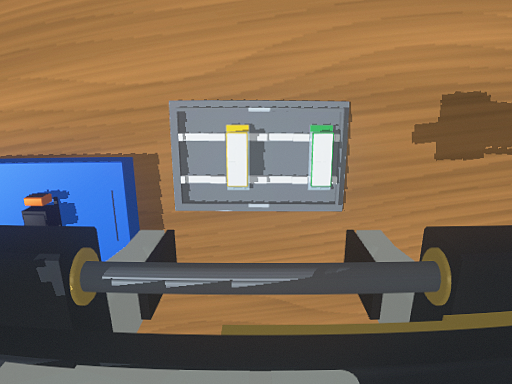

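The tray holds two slides, yellow at (237,157) and green at (321,157). I'll measure them and the tray rim.

Create tr.py:
```python
from h import *
def zmap(c):
    v,u=np.mgrid[:384,:512]; o,d=rays(c,np.c_[u.ravel(),v.ravel()]); Z=(o+d*c["z_map"].ravel()[:,None]).reshape(384,512,3); Z[c["z_map"]==0]=9; return Z
def blocks(c,lo,hi,box):
    W=zmap(c);m=(W[...,2]>lo)&(W[...,2]<hi)&(W[...,0]>box[0])&(W[...,0]<box[1])&(W[...,1]>box[2])&(W[...,1]<box[3])
    m[225:]=0
    for k in blobs(m,150):
        q=np.zeros(m.shape,np.uint8);cv2.drawContours(q,[k],-1,1,-1);z=np.median(W[q>0][:,2])
        col=cv2.mean(c["frame"],mask=cv2.morphologyEx(q,cv2.MORPH_GRADIENT,np.ones((3,3))))[:3]
        print("block px",k[:,0].mean(0).round(),"z",round(z,4),rect(onz(c,k[:,0],z)),np.round(col))
```

Run:
```python
from tr import *
c=dict(np.load("pics/w4.npz")); blocks(c,.018,.04,(.43,.6,.12,.34))
H=hsv(c); W=zmap(c); g=(H[...,1]<90)&(W[...,0]<.62)&(W[...,0]>.42)&(W[...,1]>.1)&(W[...,1]<.37)&(W[...,2]<.05);g[225:]=0
for k in blobs(g,2000): print("tray",k[:,0].min(0),k[:,0].max(0),rect(onz(c,k[:,0],.008)))
for n,p in(("rim",(180,106)),("rail",(210,137)),("floor",(210,158)),("desk",(100,100))):print(n,W[p[1]-1:p[1]+2,p[0]-1:p[0]+2,2].mean().round(4))
w=(H[...,2]>180)&(H[...,1]<60);w[:190]=0;w[225:]=0
for k in blobs(w,5):print("strike",k[:,0].mean(0),rect(onz(c,k[:,0],.012)))
```

```text
block px [321. 159.] z 0.0245 (array([0.50936246, 0.16311328]), 60.229496002197266, 24.090089797973633, -7.432884216308594) [120. 172. 144.]
block px [237. 159.] z 0.0244 (array([0.52191113, 0.25755832]), 61.054039001464844, 23.642086029052734, -7.350807189941406) [196. 191. 136.]
tray [169 100] [349 211] (array([0.51806842, 0.23309766]), 204.57666015625, 131.18255615234375, 82.46302795410156)
rim 0.0061
rail 0.0114
floor 0.0044
desk 0.0001
strike [258.23255814 205.06976744] (array([0.46151715, 0.24107849]), 23.883634567260742, 3.7600886821746826, 82.66160583496094)
```

Run:
```python
from tr import *
go([.5094,.1631,-.02],-7.4)
```

```text
tcp [0.5148 0.2318 0.2132] rot [ 1.7998e+02  2.0000e-02 -7.3900e+00] -> row [0.0036 0.0687 0.2332] [0.02 0.02 0.01] t 9.62 F [-0.6  0.4  0.7]
```

Slide grip opening is 45 mm. I'll move over the slide and go down.

Emit:
drive_effector(
  motion=[
    [[0.002,0.03,0.01,0,0,0],[0.003,0.055,0.03,0,0,0],[0.0035,0.0687,0.06,0,0,0],[0.0035,0.0687,0.1,0,0,0],[0.0035,0.0687,0.14,0,0,0],[0.0035,0.0687,0.17,0,0,0],[0.0035,0.0687,0.19,0,0,0],[0.0035,0.0687,0.205,0,0,0],[0.0035,0.0687,0.205,0,0,0]],
  ],
  jaw=0.045,
)

```text
time_s: 10.37
tcp_pos: [0.5076, 0.1619, 0.0052]
eef_rot: [179.8, 0.3, -7.4]
contact_force: [-0.8, 0.0, -0.7]
gripper_width: 0.0451
gripper_force: 0.0
```

Run:
```python
from tr import *
go([.5094,.1631,-.02],-7.4)
```

```text
tcp [0.5076 0.1619 0.0052] rot [179.77   0.26  -7.37] -> row [ 0.0017 -0.0015  0.0252] [0.23 0.26 0.03] t 10.37 F [-0.8  0.  -0.7]
```

Emit:
drive_effector(
  motion=[
    [[0,0,0.01,0,0,0],[0,0,0.018,0,0,0],[0,0,0.024,0,0,0],[0,0,0.028,0,0,0],[0,0,0.028,0,0,0],[0,0,0.028,0,0,0]],
  ],
)

```text
time_s: 10.87
tcp_pos: [0.5101, 0.1634, -0.0192]
eef_rot: [-180.0, -0.0, -7.2]
contact_force: [0.2, -0.4, -0.2]
gripper_width: 0.0445
gripper_force: 0.0
```

Run:
```python
from tr import *
go([.5094,.1631,-.02],-7.4)
```

```text
tcp [ 0.5101  0.1634 -0.0192] rot [-1.7997e+02 -3.0000e-02 -7.1900e+00] -> row [-0.0006  0.0004  0.0008] [-0.03 -0.03  0.21] t 10.87 F [ 0.2 -0.4 -0.2]
```

Emit:
drive_effector(
  motion=[
    [[0,0,0.001,0,0,0.2],[0,0,0.001,0,0,0.2],[0,0,0.001,0,0,0.2],[0,0,0.001,0,0,0.2],[0,0,0.001,0,0,0.2],[0,0,0.001,0,0,0.2]],
  ],
  jaw=0.01,
  squeeze=15,
)

```text
time_s: 11.37
tcp_pos: [0.5093, 0.1618, -0.02]
eef_rot: [179.9, 0.0, -7.4]
contact_force: [-1.0, -6.9, 9.3]
gripper_width: 0.0219
gripper_force: 15.6
```

Emit:
drive_effector(
  motion=[
    [[0,0,-0.005,0,0,0],[0,0,-0.02,0,0,0],[0,0,-0.045,0,0,0],[0,0,-0.075,0,0,0],[0,0,-0.1,0,0,0],[0,0,-0.12,0,0,0],[0,0,-0.12,0,0,0]],
  ],
)

```text
time_s: 11.95
tcp_pos: [0.5125, 0.1652, 0.1044]
eef_rot: [-179.7, -0.4, -7.3]
contact_force: [1.0, 0.1, -0.2]
gripper_width: 0.0215
gripper_force: 15.0
```

Emit:
drive_effector(
  motion=[
    [[0.01,0.02,-0.01,0,0,0],[0.015,0.06,-0.02,0,0,0],[0.02,0.1,-0.03,0,0,-1],[0.03,0.14,-0.04,0,0,-2],[0.04,0.18,-0.06,0,0,-3],[0.05,0.22,-0.07,0,0,-4],[0.055,0.26,-0.08,0,0,-5],[0.065,0.3,-0.09,0,0,-5.4],[0.07,0.34,-0.1,0,0,-5.4],[0.08,0.375,-0.1,0,0,-5.4],[0.084,0.4,-0.1,0,0,-5.4],[0.084,0.415,-0.1,0,0,-5.4]],
  ],
)

```text
time_s: 12.95
tcp_pos: [0.5401, -0.262, 0.1992]
eef_rot: [-180.0, -0.0, -2.1]
contact_force: [0.4, 0.6, 0.1]
gripper_width: 0.022
gripper_force: 15.0
```

Emit:
drive_effector(
  motion=[
    [[0,0,0,0,0,0],[0,0,0,0,0,0],[0,0,0,0,0,0]],
  ],
)

```text
time_s: 13.2
tcp_pos: [0.5398, -0.2586, 0.1993]
eef_rot: [-180.0, -0.0, -2.0]
contact_force: [-0.4, 0.0, -0.6]
gripper_width: 0.0219
gripper_force: 15.0
```

Run:
```python
from h import *
c=r.capture("wrist");np.savez("pics/w5.npz",**c);save(c,"w5")
go([.55,-.27,.2],-2)
```

```text
tcp [ 0.54   -0.2583  0.1995] rot [-1.7999e+02 -1.0000e-02 -1.9400e+00] -> row [ 0.0104  0.0114 -0.0005] [-0.01 -0.01  0.06] t 13.25 F [ 0.3 -0.1 -0. ]
```

View pics/w5.png

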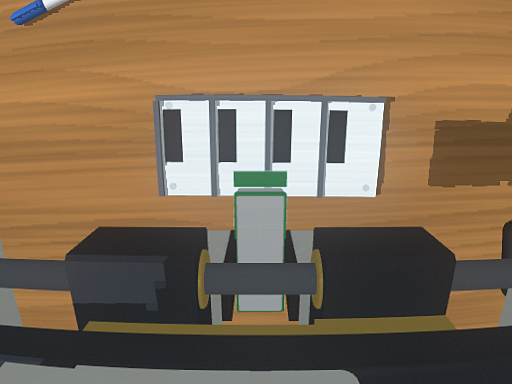

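The slide hangs square in the grip at (260,250). The plate's fences are at u≈160, 213, 268 and 322 and its end stop at v≈98. I'll locate the faces by edge crossings.

Run:
```python
from tr import *
c=dict(np.load("pics/w5.npz")); g=cv2.cvtColor(c["frame"],cv2.COLOR_RGB2GRAY).astype(float)
W=zmap(c); print("plate z",W[180:190,190:205,2].mean(), W[180:190,300:315,2].mean(),"fence",W[170:190,212:215,2].max())
def cross(a,i0,th=150): # first upward crossing, subpixel
    for i in range(i0,len(a)-1):
        if a[i]<th<=a[i+1]: return i+(th-a[i])/(a[i+1]-a[i])
top=[]
for u in list(range(170,208))+list(range(222,262))+list(range(278,316))+list(range(332,366)):
    seg=g[94:108,u]; v=cross(seg,2,150)
    if v: top.append((u,94+v))
P=onz(c,top,.012); 
def fit(P):
    l=cv2.fitLine(np.float32(P[:,:2]),cv2.DIST_HUBER,0,.001,.001).ravel();return l[2:],np.degrees(np.arctan2(l[1],l[0]))
p,a=fit(P); yaw=(a%180)-90; print("stop line pt",p,"yaw",yaw,len(P))
R=np.array([[np.cos(np.radians(yaw)),-np.sin(np.radians(yaw))],[np.sin(np.radians(yaw)),np.cos(np.radians(yaw))]])
print("stop x' ",(R.T@p)[0], "spread",np.std((P[:,:2]@R)[:,0]))
for n,u0,rows in((4,158,range(170,190)),(3,211,range(170,190)),(1,320,range(170,190)),(2,264,range(104,108)),(4,158,range(102,108)),(3,211,range(102,107)),(1,320,range(103,109))):
    e=[];
    for v in rows:
        u=cross(g[v,u0:u0+14],0)
        if u is not None:e.append((u0+u,v))
    if e:
        Q=onz(c,e,.012)[:,:2]@R; print("lane",n,"fence y'",np.median(Q[:,1]).round(4),"mid x'",Q[:,0].mean().round(3),len(e))
s=np.median((P[:,:2]@R)[:,0])
# slide in hand
gr=(hsv(c)[...,0]>50)&(hsv(c)[...,0]<90)&(hsv(c)[...,1]>100)
for k in blobs(gr,20):print("green",k[:,0].min(0),k[:,0].max(0),cv2.contourArea(k))
M=np.load("E.npy");c["cam_to_world"]=M;W=zmap(c)
for p in((260,172),(260,179),(260,186),(260,195),(245,178),(278,178),(238,210),(282,210)):print(p,(W[p[1],p[0]]*1000).round(1))
```

```text
plate z 0.19220148177788976 0.07227809848158642 fence 9.0
stop line pt [ 0.6081184 -0.2661994] yaw -2.332512 150
stop x'  0.61844856 spread 0.0002889443299146182
lane 4 fence y' -0.1274 mid x' 0.531 20
lane 3 fence y' -0.1874 mid x' 0.531 20
lane 1 fence y' -0.308 mid x' 0.532 20
lane 2 fence y' -0.2473 mid x' 0.613 4
lane 4 fence y' -0.1274 mid x' 0.614 6
lane 3 fence y' -0.1872 mid x' 0.614 5
lane 1 fence y' -0.3079 mid x' 0.614 6
green [234 172] [286 186] 720.5
green [235 192] [285 258] 203.0
green [237 294] [283 311] 22.5
(260, 172) [ 37.2  -0.  -30.6]
(260, 179) [ 34.    0.  -31.3]
(260, 186) [ 30.5   0.  -31. ]
(260, 195) [ 29.9   0.  -44.6]
(245, 178) [ 34.2  -7.2 -30.1]
(278, 178) [ 34.3   8.6 -30.7]
(238, 210) [ 22.7  -9.9 -43.8]
(282, 210) [ 22.6   9.9 -43.6]
```

Create lane.py:
```python
from tr import *
a=np.radians(-2.33);R=np.array([[np.cos(a),-np.sin(a)],[np.sin(a),np.cos(a)]])
def home(n,dx=0,dy=0): return R@np.array([.5804+dx,-.1404-.06*(4-n)+dy])
```

Run:
```python
from lane import *
for n in(4,3):print(n,home(n))
go([*home(4,-.006,-.005),.02],-2.33)
```

```text
4 [ 0.57421219 -0.16388006]
3 [ 0.5717729  -0.22383046]
tcp [ 0.54   -0.2583  0.1995] rot [-1.7999e+02 -1.0000e-02 -1.9400e+00] -> row [ 0.0249 -0.0905  0.1795] [-0.01 -0.01  0.39] t 13.25 F [ 0.3 -0.1 -0. ]
```

Emit:
drive_effector(
  motion=[
    [[0.01,-0.03,0.01,0,0,0.4],[0.02,-0.065,0.03,0,0,0.4],[0.025,-0.0905,0.06,0,0,0.4],[0.025,-0.0905,0.1,0,0,0.4],[0.025,-0.0905,0.135,0,0,0.4],[0.025,-0.0905,0.16,0,0,0.4],[0.025,-0.0905,0.175,0,0,0.4],[0.025,-0.0905,0.179,0,0,0.4],[0.025,-0.0905,0.179,0,0,0.4],[0.025,-0.0905,0.179,0,0,0.4]],
  ],
)

```text
time_s: 14.08
tcp_pos: [0.5689, -0.169, 0.0216]
eef_rot: [180.0, -0.1, -2.3]
contact_force: [-0.2, 1.1, 0.1]
gripper_width: 0.0218
gripper_force: 15.0
```

Run:
```python
from lane import *
go([*home(4,-.006,-.005),-.0165],-2.33)
```

```text
tcp [ 0.5689 -0.169   0.0216] rot [ 1.7999e+02 -7.0000e-02 -2.3100e+00] -> row [-0.0009 -0.0003  0.0381] [ 0.01 -0.07  0.02] t 14.08 F [-0.2  1.1  0.1]
```

Emit:
drive_effector(
  motion=[
    [[-0.001,0,0.012,0,0,0],[-0.001,0,0.022,0,0,0],[-0.001,0,0.03,0,0,0],[-0.001,0,0.033,0,0,0],[-0.001,0,0.034,0,0,0],[-0.001,0,0.034,0,0,0]],
  ],
)

```text
time_s: 14.58
tcp_pos: [0.567, -0.1696, -0.0134]
eef_rot: [180.0, 0.0, -2.4]
contact_force: [0.3, -0.6, -1.9]
gripper_width: 0.0219
gripper_force: 15.0
```

Emit:
drive_effector(
  motion=[
    [[0,0,0.001,0,0,0],[0,0,0.002,0,0,0],[0,0,0.002,0,0,0]],
  ],
)

```text
time_s: 14.83
tcp_pos: [0.5671, -0.1695, -0.0153]
eef_rot: [-180.0, -0.0, -2.4]
contact_force: [0.4, 0.4, -0.0]
gripper_width: 0.0218
gripper_force: 15.0
```

Emit:
drive_effector(
  motion=[
    [[0,0,0.0005,0,0,0],[0,0,0.001,0,0,0],[0,0,0.001,0,0,0]],
  ],
)

```text
time_s: 15.08
tcp_pos: [0.5672, -0.1695, -0.0157]
eef_rot: [180.0, -0.0, -2.4]
contact_force: [-2.8, 1.3, 5.9]
gripper_width: 0.022
gripper_force: 17.7
```

Emit:
drive_effector(
  motion=[
    [[0,0,0.0005,0,0,0],[0,0,0.001,0,0,0],[0,0,0.001,0,0,0]],
  ],
)

```text
time_s: 15.33
tcp_pos: [0.5672, -0.1696, -0.0159]
eef_rot: [180.0, -0.1, -2.3]
contact_force: [-4.7, 1.7, 13.5]
gripper_width: 0.0222
gripper_force: 20.7
```

Emit:
drive_effector(
  motion=[
    [[0,0,-0.0015,0,0,0],[0.002,0,-0.0015,0,0,0],[0.004,0,-0.0015,0,0,0],[0.005,0,-0.0015,0,0,0],[0.006,0,-0.0015,0,0,0],[0.006,0,-0.0015,0,0,0]],
  ],
)

```text
time_s: 15.83
tcp_pos: [0.5701, -0.1697, -0.0159]
eef_rot: [180.0, 0.3, -2.4]
contact_force: [-9.7, 3.1, 13.6]
gripper_width: 0.0221
gripper_force: 19.8
```

Emit:
drive_effector(
  motion=[
    [[0.0005,0,0,0,0,0],[0.001,0,0,0,0,0],[0.001,0,0,0,0,0]],
  ],
)

```text
time_s: 16.08
tcp_pos: [0.5701, -0.1697, -0.0159]
eef_rot: [180.0, 0.4, -2.4]
contact_force: [-12.2, 3.1, 16.8]
gripper_width: 0.0218
gripper_force: 20.1
```

Emit:
drive_effector(
  motion=[
    [[0.0005,0,0,0,0,0],[0.001,0,0,0,0,0],[0.001,0,0,0,0,0]],
  ],
)

```text
time_s: 16.33
tcp_pos: [0.5701, -0.1697, -0.0159]
eef_rot: [-180.0, 0.5, -2.4]
contact_force: [-14.8, 4.4, 19.1]
gripper_width: 0.0219
gripper_force: 20.6
```

Run:
```python
from h import *
c=r.capture("wrist");np.savez("pics/w6.npz",**c);cv2.imwrite("pics/w6.png",cv2.cvtColor(cv2.resize(c["frame"][60:340,120:400],None,fx=2,fy=2),cv2.COLOR_RGB2BGR))
```

```text
(no output)
```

View pics/w6.png

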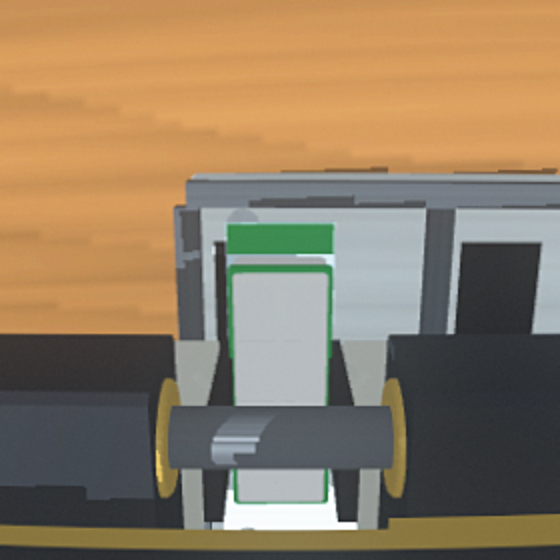

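The slide is 4–5 mm short of the stop and 6 mm from the fence, and it is pressed down hard. I'll ease up before pushing.

Emit:
drive_effector(
  motion=[
    [[0,0,-0.001,0,0,0],[0,0,-0.001,0,0,0]],
  ],
)

```text
time_s: 16.55
tcp_pos: [0.5742, -0.1699, -0.0151]
eef_rot: [180.0, 0.1, -2.4]
contact_force: [-2.7, 1.2, 1.1]
gripper_width: 0.0218
gripper_force: 15.0
```

Emit:
drive_effector(
  motion=[
    [[0,0,-0.001,0,0,0],[0,0,-0.001,0,0,0]],
  ],
)

```text
time_s: 16.72
tcp_pos: [0.5743, -0.1698, -0.0146]
eef_rot: [-180.0, 0.1, -2.4]
contact_force: [-2.9, -0.5, -1.5]
gripper_width: 0.022
gripper_force: 15.0
```

Emit:
drive_effector(
  motion=[
    [[0,-0.002,0.0003,0,0,0],[0,-0.004,0.0003,0,0,0],[0,-0.005,0.0003,0,0,0],[0,-0.006,0.0003,0,0,0],[0,-0.006,0.0003,0,0,0]],
  ],
)

```text
time_s: 17.13
tcp_pos: [0.5746, -0.1638, -0.0146]
eef_rot: [180.0, 0.1, -2.4]
contact_force: [-4.4, -2.0, -1.3]
gripper_width: 0.022
gripper_force: 15.0
```

Emit:
drive_effector(
  motion=[
    [[0.0005,-0.0005,0.0003,0,0,0],[0.0005,-0.0005,0.0003,0,0,0]],
  ],
)

```text
time_s: 17.3
tcp_pos: [0.5746, -0.1638, -0.0146]
eef_rot: [180.0, 0.1, -2.4]
contact_force: [-5.7, -4.2, 2.3]
gripper_width: 0.0216
gripper_force: 15.0
```

Emit:
drive_effector(
  motion=[
    [[0,0,0.0005,0,0,0],[0,0,0.0005,0,0,0]],
  ],
)

```text
time_s: 17.47
tcp_pos: [0.5746, -0.1638, -0.0149]
eef_rot: [180.0, 0.1, -2.4]
contact_force: [-7.3, -2.6, 3.8]
gripper_width: 0.0217
gripper_force: 15.0
```

Emit:
drive_effector(
  motion=[
    [[0,0,0,0,0,0],[0,0,0,0,0,0],[0,0,0,0,0,0]],
  ],
  jaw=0.038,
)

```text
time_s: 17.72
tcp_pos: [0.5773, -0.163, -0.0145]
eef_rot: [-180.0, -0.2, -2.3]
contact_force: [-0.6, -0.2, 0.9]
gripper_width: 0.0353
gripper_force: 0.0
```

Emit:
drive_effector(
  motion=[
    [[0,0,-0.01,0,0,0],[0,0,-0.03,0,0,0],[0,0,-0.07,0,0,0],[0,0,-0.11,0,0,0],[0,0,-0.15,0,0,0],[-0.01,0.01,-0.19,0,0,0],[-0.02,0.02,-0.2,0,0,0],[-0.02,0.02,-0.2,0,0,0]],
  ],
)

```text
time_s: 18.38
tcp_pos: [0.5563, -0.1837, 0.191]
eef_rot: [180.0, -0.5, -2.4]
contact_force: [-0.8, 0.4, -0.0]
gripper_width: 0.038
gripper_force: 0.0
```

Create chk.py:
```python
from lane import *
import sys
c=r.capture("wrist");np.savez(f"pics/{sys.argv[1]}.npz",**c)
blocks(c,.022,.04,(.48,.65,-.42,-.12))
W=zmap(c); m=np.zeros(W.shape[:2],bool);m[:225]=1
for n in(4,3):
    h=home(n);print(n,h, "want block centre")
H=hsv(c)
for nm,lo,hi in(("green",50,90),("yellow",20,35)):
    g=(H[...,0]>=lo)&(H[...,0]<=hi)&(H[...,1]>120)&(H[...,2]>90);g[225:]=0
    for k in blobs(g,60)[:2]:
        Q=onz(c,k[:,0],.014)[:,:2]@R; print(nm,k[:,0].min(0),k[:,0].max(0),"x' max",np.percentile(Q[:,0],97).round(4),"(stop .6184) y' max",Q[:,1].max().round(4))
```

```bash
python3 chk.py w7
```

```text
block px [240. 152.] z 0.0284 (array([ 0.57458087, -0.16320416]), 60.39409255981445, 23.232919692993164, -2.4700393676757812) [121. 182. 145.]
4 [ 0.57421219 -0.16388006] want block centre
3 [ 0.5717729  -0.22383046] want block centre
green [228 116] [251 145] x' max 0.6173 (stop .6184) y' max -0.1265
```

The green slide is flush in lane 4, within 1 mm and square. Next is the yellow one.

Emit:
drive_effector(
  motion=[
    [[-0.005,-0.03,0,0,0,0],[-0.01,-0.07,0,0,0,1],[-0.015,-0.11,0,0,0,2],[-0.02,-0.15,0,0,0,3],[-0.025,-0.19,0,0,0,4],[-0.03,-0.23,0,0,0,5],[-0.035,-0.27,0,0,0,5],[-0.04,-0.31,0,0,0,5],[-0.045,-0.35,0.01,0,0,5],[-0.05,-0.39,0.02,0,0,5],[-0.052,-0.42,0.03,0,0,5],[-0.052,-0.4393,0.05,0,0,5]],
  ],
  jaw=0.045,
)

```text
time_s: 19.43
tcp_pos: [0.5214, 0.2627, 0.1353]
eef_rot: [-179.9, -0.1, -7.2]
contact_force: [1.1, -0.1, 0.8]
gripper_width: 0.0452
gripper_force: 0.0
```

Emit:
drive_effector(
  motion=[
    [[0,0,0.03,0,0,0],[0,0,0.06,0,0,0],[0,0,0.06,0,0,0],[0,0,0.06,0,0,0]],
  ],
)

```text
time_s: 19.77
tcp_pos: [0.52, 0.2578, 0.0733]
eef_rot: [179.8, 0.2, -7.4]
contact_force: [0.4, -0.2, 1.2]
gripper_width: 0.0451
gripper_force: 0.0
```

Run:
```python
from tr import *
c=r.capture("wrist");blocks(c,.018,.04,(.43,.6,.12,.34))
go([.5219,.2576,-.02],-7.4)
```

```text
block px [260. 189.] z 0.0244 (array([0.52658783, 0.25678412]), 52.363914489746094, 23.486494064331055, -7.5096282958984375) [210. 207. 158.]
tcp [0.5214 0.2586 0.0752] rot [ 1.7993e+02  1.0000e-02 -7.3500e+00] -> row [0.0007 0.0008 0.0952] [0.07 0.01 0.05] t 19.82 F [0.8 0.9 0.6]
```

Emit:
drive_effector(
  motion=[
    [[0.0007,0.0008,0.03,0,0,0],[0.0007,0.0008,0.06,0,0,0],[0.0007,0.0008,0.08,0,0,0],[0.0007,0.0008,0.09,0,0,0],[0.0007,0.0008,0.0945,0,0,0],[0.0007,0.0008,0.0945,0,0,0],[0.0007,0.0008,0.0945,0,0,0]],
  ],
)

```text
time_s: 20.4
tcp_pos: [0.5229, 0.2585, -0.0179]
eef_rot: [-179.9, -0.1, -7.4]
contact_force: [0.6, -0.3, -0.3]
gripper_width: 0.0445
gripper_force: 0.0
```

Emit:
drive_effector(
  motion=[
    [[0,0,0,0,0,0],[0,0,0,0,0,0],[0,0,0,0,0,0],[0,0,0,0,0,0],[0,0,0,0,0,0],[0,0,0,0,0,0]],
  ],
  jaw=0.01,
  squeeze=15,
)

```text
time_s: 20.9
tcp_pos: [0.522, 0.2579, -0.019]
eef_rot: [-180.0, -0.0, -7.4]
contact_force: [-1.6, -1.1, 6.3]
gripper_width: 0.0216
gripper_force: 15.0
```

Emit:
drive_effector(
  motion=[
    [[0,0,-0.005,0,0,0],[0,0,-0.02,0,0,0],[0,0,-0.045,0,0,0],[0,0,-0.075,0,0,0],[0,0,-0.1,0,0,0],[0,0,-0.12,0,0,0],[0,0,-0.12,0,0,0]],
  ],
)

```text
time_s: 21.48
tcp_pos: [0.524, 0.2593, 0.1053]
eef_rot: [-179.7, -0.3, -7.3]
contact_force: [1.1, 1.7, -0.3]
gripper_width: 0.0221
gripper_force: 15.0
```

Run:
```python
from lane import *
go([*home(3,-.006,-.006),.11],-2.33)
```

```text
tcp [0.524  0.2593 0.1053] rot [-179.72   -0.3    -7.33] -> row [ 0.1036  0.4796 -0.0065] [-0.27 -0.31 -5.  ] t 21.48 F [ 1.1  1.7 -0.3]
```

Emit:
drive_effector(
  motion=[
    [[0.01,0.025,0,0,0,0],[0.02,0.065,0,0,0,0],[0.025,0.105,0,0,0,-1],[0.03,0.145,0,0,0,-2],[0.04,0.185,0,0,0,-3],[0.05,0.225,0,0,0,-4],[0.06,0.265,0,0,0,-5],[0.065,0.305,0,0,0,-5],[0.075,0.345,0,0,0,-5],[0.085,0.385,0,0,0,-5],[0.09,0.42,0,0,0,-5],[0.1,0.455,0,0,0,-5]],
  ],
)

```text
time_s: 22.48
tcp_pos: [0.5614, -0.2083, 0.1001]
eef_rot: [-180.0, 0.0, -2.4]
contact_force: [0.5, 0.7, -0.5]
gripper_width: 0.0219
gripper_force: 15.0
```

Emit:
drive_effector(
  motion=[
    [[0.004,0.024,0.01,0,0,0],[0.004,0.024,0.03,0,0,0],[0.004,0.024,0.05,0,0,0],[0.004,0.024,0.07,0,0,0],[0.004,0.024,0.075,0,0,0],[0.004,0.024,0.075,0,0,0]],
  ],
)

```text
time_s: 22.98
tcp_pos: [0.5639, -0.2304, 0.0236]
eef_rot: [-180.0, 0.2, -2.4]
contact_force: [-0.2, 0.4, -1.0]
gripper_width: 0.0218
gripper_force: 15.0
```

Run:
```python
from lane import *
go([*home(3,-.006,-.006),-.0137],-2.33)
```

```text
tcp [ 0.5639 -0.2304  0.0236] rot [-179.98    0.23   -2.4 ] -> row [ 0.0018 -0.0008  0.0373] [-0.02  0.23 -0.07] t 22.98 F [-0.2  0.4 -1. ]
```

Emit:
drive_effector(
  motion=[
    [[0.001,0,0.012,0,0,0],[0.001,0,0.022,0,0,0],[0.001,0,0.03,0,0,0],[0.001,0,0.034,0,0,0],[0.001,0,0.036,0,0,0],[0.001,0,0.036,0,0,0]],
  ],
)

```text
time_s: 23.48
tcp_pos: [0.5663, -0.2305, -0.011]
eef_rot: [180.0, 0.0, -2.4]
contact_force: [-0.5, -0.0, -0.1]
gripper_width: 0.022
gripper_force: 15.0
```

Emit:
drive_effector(
  motion=[
    [[0,0,0.0005,0,0,0],[0,0,0.0005,0,0,0]],
  ],
)

```text
time_s: 23.65
tcp_pos: [0.5668, -0.2306, -0.0107]
eef_rot: [180.0, -0.0, -2.4]
contact_force: [0.0, 0.1, -0.7]
gripper_width: 0.0218
gripper_force: 15.0
```

Run:
```python
from lane import *
go([*home(3),-.014],-2.33)
```

```text
tcp [ 0.5668 -0.2306 -0.0107] rot [ 1.7999e+02 -4.0000e-02 -2.3700e+00] -> row [ 0.0046 -0.007   0.0033] [ 0.01 -0.04 -0.04] t 23.65 F [ 0.   0.1 -0.7]
```

Emit:
drive_effector(
  motion=[
    [[0,0,0.001,0,0,0],[0,0,0.002,0,0,0],[0,0,0.003,0,0,0],[0,0,0.003,0,0,0]],
  ],
)

```text
time_s: 23.98
tcp_pos: [0.5664, -0.2306, -0.0142]
eef_rot: [-180.0, 0.0, -2.4]
contact_force: [-0.2, -0.0, 0.1]
gripper_width: 0.0216
gripper_force: 15.0
```

Emit:
drive_effector(
  motion=[
    [[0,0,0.0005,0,0,0],[0,0,0.001,0,0,0],[0,0,0.001,0,0,0]],
  ],
)

```text
time_s: 24.23
tcp_pos: [0.5665, -0.2306, -0.015]
eef_rot: [180.0, -0.0, -2.4]
contact_force: [-0.8, 0.5, 1.0]
gripper_width: 0.0218
gripper_force: 15.0
```

Emit:
drive_effector(
  motion=[
    [[0.001,0,-0.0005,0,0,0],[0.003,0,-0.0005,0,0,0],[0.004,0,-0.0005,0,0,0],[0.005,0,-0.0005,0,0,0],[0.005,0,-0.0005,0,0,0]],
  ],
)

```text
time_s: 24.65
tcp_pos: [0.5717, -0.2308, -0.0147]
eef_rot: [180.0, 0.0, -2.4]
contact_force: [-0.0, -0.9, 0.4]
gripper_width: 0.0217
gripper_force: 15.0
```

Emit:
drive_effector(
  motion=[
    [[0.0005,0,0,0,0,0],[0.001,0,0,0,0,0],[0.001,0,0,0,0,0]],
  ],
)

```text
time_s: 24.9
tcp_pos: [0.5718, -0.2308, -0.0148]
eef_rot: [-180.0, 0.1, -2.4]
contact_force: [-1.6, -0.1, 0.7]
gripper_width: 0.0215
gripper_force: 15.0
```

Emit:
drive_effector(
  motion=[
    [[0.0006,0,0,0,0,0],[0.001,-0.002,0,0,0,0],[0.001,-0.004,0,0,0,0],[0.001,-0.006,0,0,0,0],[0.001,-0.007,0,0,0,0],[0.001,-0.0075,0,0,0,0]],
  ],
)

```text
time_s: 25.4
tcp_pos: [0.5721, -0.2238, -0.0149]
eef_rot: [180.0, 0.2, -2.4]
contact_force: [-4.9, -4.0, 0.7]
gripper_width: 0.0218
gripper_force: 15.0
```

Emit:
drive_effector(
  motion=[
    [[0.0003,-0.0003,0.0003,0,0,0],[0.0003,-0.0003,0.0003,0,0,0]],
  ],
)

```text
time_s: 25.57
tcp_pos: [0.5721, -0.2238, -0.015]
eef_rot: [180.0, 0.2, -2.4]
contact_force: [-6.9, -5.0, 3.5]
gripper_width: 0.022
gripper_force: 15.0
```

Emit:
drive_effector(
  motion=[
    [[0,0,0,0,0,0],[0,0,0,0,0,0],[0,0,0,0,0,0]],
  ],
  jaw=0.038,
)

```text
time_s: 25.82
tcp_pos: [0.575, -0.223, -0.0146]
eef_rot: [180.0, -0.1, -2.4]
contact_force: [0.6, -0.2, 0.4]
gripper_width: 0.0352
gripper_force: 0.0
```

Emit:
drive_effector(
  motion=[
    [[0,0,-0.01,0,0,0],[0,0,-0.03,0,0,0],[0,0,-0.07,0,0,0],[0,0,-0.11,0,0,0],[0,0,-0.15,0,0,0],[-0.01,0,-0.19,0,0,0],[-0.02,0,-0.2,0,0,0],[-0.02,0,-0.2,0,0,0],[-0.02,0,-0.2,0,0,0]],
  ],
)

```text
time_s: 26.57
tcp_pos: [0.5545, -0.2221, 0.1872]
eef_rot: [-180.0, -0.2, -2.4]
contact_force: [0.5, 0.1, -1.4]
gripper_width: 0.0381
gripper_force: 0.0
```

```bash
python3 chk.py w8
```

Run:
```python
from h import *
c=r.capture("top");np.savez("pics/top8.npz",**c); H=hsv(c)
b=blobs((H[...,0]>105)&(H[...,0]<128)&(H[...,1]>150)&(H[...,2]>60),500)
for k in b: print("blue",k[:,0].mean(0),rect(onz(c,k[:,0],.031)))
go([.49,.45,.2],-97.3)
```

```text
block px [203. 151.] z 0.0285 (array([ 0.57419647, -0.16395705]), 60.056766510009766, 24.063783645629883, -2.1893768310546875) [126. 176. 151.]
block px [260. 152.] z 0.0284 (array([ 0.57163763, -0.22295796]), 59.910423278808594, 23.488506317138672, -2.7572097778320312) [194. 191. 141.]
4 [ 0.57421219 -0.16388006] want block centre
3 [ 0.5717729  -0.22383046] want block centre
green [190 115] [215 130] x' max 0.6176 (stop .6184) y' max -0.1254
yellow [249 115] [273 141] x' max 0.6173 (stop .6184) y' max -0.1876
blue [ 73.55263158 212.61052632] (array([0.48810126, 0.4910033 ]), 200.9690399169922, 123.69192504882812, 82.48123168945312)
blue [447.14079422   2.29963899] (array([ 1.21722473, -0.73485754]), 504.2556457519531, 45.63773727416992, -84.55108880996704)
tcp [ 0.5539 -0.222   0.1847] rot [-1.7999e+02  3.0000e-02 -2.3700e+00] -> row [-0.0916 -0.6688 -0.0151] [1.000e-02 3.000e-02 9.493e+01] t 26.67 F [ 0.   0.8 -0. ]
```

Both slides sit flush in lanes 4 and 3, and the lid is still at (0.488,0.491). I'll go back for it.

Emit:
drive_effector(
  motion=[
    [[-0.005,-0.03,0,0,0,6],[-0.01,-0.07,0,0,0,13],[-0.015,-0.11,0,0,0,20],[-0.02,-0.15,0,0,0,27],[-0.026,-0.19,0,0,0,34],[-0.03,-0.23,0,0,0,41],[-0.036,-0.27,0,0,0,48],[-0.04,-0.31,0,0,0,55],[-0.046,-0.35,0,0,0,62],[-0.05,-0.39,0,0,0,69],[-0.056,-0.43,0,0,0,76],[-0.06,-0.465,0,0,0,83]],
  ],
  jaw=0.085,
)

```text
time_s: 27.67
tcp_pos: [0.5143, 0.2265, 0.1838]
eef_rot: [179.9, -0.1, -80.7]
contact_force: [1.7, 0.1, -0.9]
gripper_width: 0.0847
gripper_force: 0.0
```

Run:
```python
from h import *
go([.49,.47,.2],-97.3)
```

```text
tcp [0.5143 0.2265 0.1838] rot [ 1.7988e+02 -7.0000e-02 -8.0650e+01] -> row [-0.2442 -0.0156 -0.0166] [ 0.1  -0.09 16.65] t 27.67 F [ 1.7  0.1 -0.9]
```

Emit:
drive_effector(
  motion=[
    [[-0.04,-0.003,0,0,0,6],[-0.08,-0.006,0,0,0,11],[-0.12,-0.009,0,0,0,15],[-0.16,-0.012,0,0,0,16.6],[-0.2,-0.014,-0.01,0,0,16.6],[-0.24,-0.0156,-0.015,0,0,16.6],[-0.262,-0.0156,-0.015,0,0,16.6],[-0.262,-0.0156,-0.015,0,0,16.6],[-0.262,-0.0156,-0.015,0,0,16.6]],
  ],
)

```text
time_s: 28.42
tcp_pos: [0.4855, 0.4867, 0.1973]
eef_rot: [179.9, -0.2, -96.8]
contact_force: [-0.2, -0.7, -0.1]
gripper_width: 0.0852
gripper_force: 0.0
```

Create btn.py:
```python
from tr import *
c=r.capture("wrist"); H=hsv(c);W=zmap(c)
o=(H[...,0]<18)&(H[...,1]>160)&(H[...,2]>200)&(W[...,2]>.04)&(W[...,2]<.075);o[225:]=0
C=[]
for k in blobs(o,20)[:2]:
    m=np.zeros(o.shape,np.uint8);cv2.drawContours(m,[k],-1,1,-1); z=np.percentile(W[m>0][:,2],90)
    C.append(rect(onz(c,k[:,0],z)));print("btn",k[:,0].min(0),k[:,0].max(0),z,C[-1])
q=(C[0][0]+C[1][0])/2;d=C[0][0]-C[1][0];print(q,np.degrees(np.arctan2(d[1],d[0])),np.linalg.norm(d))
b=(H[...,0]>105)&(H[...,0]<128)&(H[...,1]>150)&(H[...,2]>60)
for k in blobs(b,2000)[:1]: print("lid",k[:,0].min(0),k[:,0].max(0),rect(onz(c,k[:,0],.033)))
go([*q,.005],-97.3)
```

```bash
python3 btn.py
```

```text
btn [276 167] [284 188] 0.0557857884217195 (array([0.46519214, 0.49378455]), 21.386648178100586, 7.901581764221191, 83.9105453491211)
btn [230 167] [237 188] 0.055709253565325204 (array([0.51090353, 0.48831335]), 21.336902618408203, 6.986741542816162, 82.22618865966797)
[0.48804784 0.49104895] 173.1747435706728 0.04603765407093926
lid [195  74] [321 259] (array([0.48822656, 0.49087537]), 200.1054229736328, 126.28450012207031, 82.58500671386719)
tcp [0.4859 0.4856 0.1979] rot [179.91  -0.19 -96.88] -> row [-0.0063 -0.0017  0.1929] [ 0.08 -0.19  0.42] t 28.47 F [ 0.  -0.3  0.5]
```

Emit:
drive_effector(
  motion=[
    [[-0.0063,-0.0017,0.03,0,0,0.4],[-0.0063,-0.0017,0.07,0,0,0.4],[-0.0063,-0.0017,0.11,0,0,0.4],[-0.0063,-0.0017,0.15,0,0,0.4],[-0.0063,-0.0017,0.175,0,0,0.4],[-0.0063,-0.0017,0.187,0,0,0.4],[-0.0063,-0.0017,0.193,0,0,0.4],[-0.0063,-0.0017,0.193,0,0,0.4],[-0.0063,-0.0017,0.193,0,0,0.4]],
  ],
)

```text
time_s: 29.22
tcp_pos: [0.49, 0.4923, 0.0088]
eef_rot: [-179.9, 0.1, -97.3]
contact_force: [0.2, -0.9, 0.8]
gripper_width: 0.0851
gripper_force: 0.0
```

Run:
```python
from h import *
go([.488,.491,.003],-97.4)
```

```text
tcp [0.49   0.4923 0.0088] rot [-1.7993e+02  1.0000e-01 -9.7330e+01] -> row [0.0015 0.0018 0.0058] [-0.07  0.1   0.07] t 29.22 F [ 0.2 -0.9  0.8]
```

Emit:
drive_effector(
  motion=[
    [[0.0005,0.001,0.002,0,0,0],[0.001,0.001,0.003,0,0,0],[0.001,0.001,0.003,0,0,0]],
  ],
)

```text
time_s: 29.47
tcp_pos: [0.4881, 0.4914, 0.0054]
eef_rot: [-180.0, 0.1, -97.3]
contact_force: [0.5, 0.4, -0.6]
gripper_width: 0.0849
gripper_force: 0.0
```

Emit:
drive_effector(
  motion=[
    [[0,0,0,0,0,0],[0,0,0,0,0,0],[0,0,0,0,0,0],[0,0,0,0,0,0],[0,0,0,0,0,0],[0,0,0,0,0,0],[0,0,0,0,0,0],[0,0,0,0,0,0]],
  ],
  jaw=0.03,
  squeeze=40,
)

```text
time_s: 30.13
tcp_pos: [0.488, 0.491, 0.0045]
eef_rot: [-180.0, 0.0, -97.3]
contact_force: [-0.7, -0.9, 3.7]
gripper_width: 0.0423
gripper_force: 40.0
```

Emit:
drive_effector(
  motion=[
    [[0,0,-0.005,0,0,0],[0,0,-0.02,0,0,0],[0,0,-0.035,0,0,0],[0,0,-0.05,0,0,0],[0,0,-0.065,0,0,0],[0,0,-0.07,0,0,0],[0,0,-0.07,0,0,0],[0,0,-0.07,0,0,0]],
  ],
)

```text
time_s: 30.8
tcp_pos: [0.4875, 0.4906, 0.0736]
eef_rot: [180.0, -0.0, -97.3]
contact_force: [0.7, -0.2, -3.8]
gripper_width: 0.0419
gripper_force: 40.0
```

```bash
python3 btn.py
```

Run:
```python
from h import *
go([.5176,.2332,.065],-97.4)
```

```text
tcp [0.4873 0.4903 0.073 ] rot [ 1.7994e+02 -7.0000e-02 -9.7340e+01] -> row [ 0.2511 -0.0629  0.0082] [ 0.06 -0.07  0.06] t 30.85 F [-0.9  0.1 -2.8]Traceback (most recent call last):
  File "btn.py", line 8, in <module>
    q=(C[0][0]+C[1][0])/2;d=C[0][0]-C[1][0];print(q,np.degrees(np.arctan2(d[1],d[0])),np.linalg.norm(d))
       ~^^^
IndexError: list index out of range
```

Emit:
drive_effector(
  motion=[
    [[0.02,-0.005,0,0,0,0],[0.05,-0.0125,0,0,0,0],[0.085,-0.021,0,0,0,0],[0.12,-0.03,0,0,0,0],[0.155,-0.039,0,0,0,0],[0.19,-0.0475,0,0,0,0],[0.22,-0.055,0,0,0,0],[0.24,-0.06,0,0,0,0.1],[0.251,-0.063,0,0,0,0.1],[0.251,-0.063,0,0,0,0.1],[0.251,-0.063,0,0,0,0.1],[0.251,-0.063,0,0,0,0.1]],
  ],
)

```text
time_s: 31.85
tcp_pos: [0.5184, 0.2346, 0.0738]
eef_rot: [180.0, -0.0, -97.4]
contact_force: [-0.0, 0.1, -2.9]
gripper_width: 0.042
gripper_force: 40.0
```

Run:
```python
from h import *
go([.5179,.2334,.03],-97.45)
c=r.capture("wrist");np.savez("pics/w9.npz",**c);save(c,"w9")
go([.5179,.2334,.03],-97.45)
```

```text
tcp [0.5184 0.2346 0.0738] rot [179.99  -0.   -97.41] -> row [0.0013 0.0004 0.0438] [ 0.01 -0.    0.04] t 31.85 F [-0.   0.1 -2.9]
tcp [0.5184 0.2348 0.0738] rot [ 1.7999e+02 -1.0000e-02 -9.7380e+01] -> row [0.0015 0.0003 0.0438] [ 0.01 -0.01  0.07] t 31.9 F [-0.2 -0.1 -2.4]
```

View pics/w9.png

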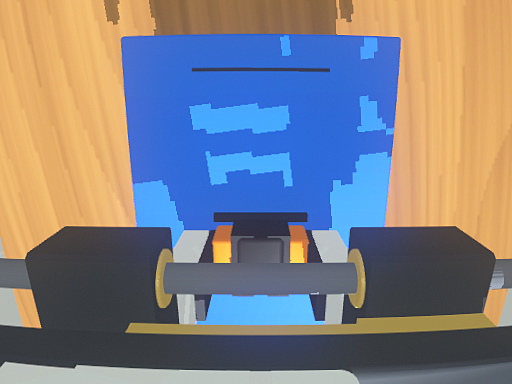

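The lid hangs level and centred in the grip, front edge at v≈38 from u=122 to 400. I'll check its held pose numerically before the descent.

Run:
```python
from tr import *
c=dict(np.load("pics/w9.npz")); H=hsv(c)
b=(H[...,0]>105)&(H[...,0]<128)&(H[...,1]>150)&(H[...,2]>60);b[225:]=0
k=blobs(b,2000)[0][:,0]; W=zmap(c); z=np.median(W[60:170,150:380,2]); print("lid top z",z, W[45:60,150:380,2].mean(),W[190:210,150:180,2].mean())
P=onz(c,k,z); s=r.get_state(); T=Ro.from_euler("xyz",s["eef_rot"],degrees=True)
Q=T.inv().apply(P-s["tcp_pos"])
fr=Q[(k[:,1]<45)&(k[:,0]>130)&(k[:,0]<392)]; print("front x",np.median(fr[:,0]),"slope deg",np.degrees(np.polyfit(fr[:,1],fr[:,0],1)[0]))
sl=(k[:,1]>50)&(k[:,1]<215)
L=Q[sl&(k[:,0]<200)];Rr=Q[sl&(k[:,0]>320)];print("sides",np.median(L[:,1]),np.median(Rr[:,1]))
```

```text
lid top z 0.1027138085413122 0.1439758993474779 0.13232715642810816
front x 0.09989043941977412 slope deg -0.031232205141877866
sides -0.061304916331004045 0.06066277154826679
```

Emit:
drive_effector(
  motion=[
    [[0.001,0,0.01,0,0,0],[0.001,0,0.025,0,0,0],[0.001,0,0.04,0,0,0],[0.001,0,0.045,0,0,0],[0.001,0,0.045,0,0,0],[0.001,0,0.045,0,0,0]],
  ],
)

```text
time_s: 32.4
tcp_pos: [0.5181, 0.2332, 0.0288]
eef_rot: [180.0, -0.0, -97.4]
contact_force: [0.8, -0.1, -2.5]
gripper_width: 0.0415
gripper_force: 40.0
```

Run:
```python
from h import *
go([.5179,.2334,.0085],-97.45)
```

```text
tcp [0.5181 0.2332 0.0288] rot [ 1.7998e+02 -4.0000e-02 -9.7380e+01] -> row [-0.0002  0.0003  0.0203] [ 0.02 -0.04  0.07] t 32.4 F [ 0.8 -0.1 -2.5]
```

Emit:
drive_effector(
  motion=[
    [[0,0,0.004,0,0,0],[0,0,0.008,0,0,0],[0,0,0.012,0,0,0],[0,0,0.015,0,0,0],[0,0,0.017,0,0,0],[0,0,0.017,0,0,0]],
  ],
)

```text
time_s: 32.9
tcp_pos: [0.518, 0.2326, 0.0116]
eef_rot: [180.0, -0.0, -97.4]
contact_force: [-0.3, -0.1, -2.6]
gripper_width: 0.0421
gripper_force: 40.0
```

Emit:
drive_effector(
  motion=[
    [[0,0,0.001,0,0,0],[0,0,0.002,0,0,0],[0,0,0.003,0,0,0],[0,0,0.003,0,0,0]],
  ],
)

```text
time_s: 33.23
tcp_pos: [0.5182, 0.2329, 0.009]
eef_rot: [180.0, -0.0, -97.4]
contact_force: [0.4, -0.4, -2.5]
gripper_width: 0.0422
gripper_force: 40.0
```

Emit:
drive_effector(
  motion=[
    [[0,0,0.0005,0,0,0],[0,0,0.001,0,0,0],[0,0,0.001,0,0,0]],
  ],
)

```text
time_s: 33.48
tcp_pos: [0.5183, 0.233, 0.0085]
eef_rot: [-180.0, 0.0, -97.4]
contact_force: [-1.0, 0.2, 2.2]
gripper_width: 0.0421
gripper_force: 40.0
```

Emit:
drive_effector(
  motion=[
    [[0,0,0.0005,0,0,0],[0,0,0.001,0,0,0],[0,0,0.001,0,0,0]],
  ],
)

```text
time_s: 33.73
tcp_pos: [0.5184, 0.233, 0.0084]
eef_rot: [-180.0, 0.0, -97.4]
contact_force: [-4.9, -1.0, 11.9]
gripper_width: 0.0419
gripper_force: 40.1
```

Seated at the expected height with upward contact. Releasing.

Emit:
drive_effector(
  motion=[
    [[0,0,0,0,0,0],[0,0,0,0,0,0],[0,0,0,0,0,0],[0,0,0,0,0,0],[0,0,0,0,0,0],[0,0,0,0,0,0],[0,0,0,0,0,0]],
  ],
  jaw=0.085,
)

```text
time_s: 34.32
tcp_pos: [0.5183, 0.233, 0.0071]
eef_rot: [-180.0, 0.0, -97.4]
contact_force: [-0.7, -0.6, -0.3]
gripper_width: 0.0819
gripper_force: 0.0
```

Emit:
drive_effector(
  motion=[
    [[0,0,-0.02,0,0,0],[0,0,-0.05,0,0,0],[0,0,-0.09,0,0,0],[0,0,-0.13,0,0,0],[0,0,-0.17,0,0,0],[0,0,-0.19,0,0,0],[0,0,-0.19,0,0,0],[0,0,-0.19,0,0,0]],
  ],
)

```text
time_s: 34.98
tcp_pos: [0.5187, 0.2335, 0.1986]
eef_rot: [-179.9, 0.2, -97.4]
contact_force: [0.7, -0.0, -1.2]
gripper_width: 0.0851
gripper_force: 0.0
```

```bash
python3 btn.py
```

Run:
```python
from lane import *
c=r.capture("top"); s=r.capture("side"); H=hsv(c)
for nm,lo,hi in(("green",50,90),("yellow",20,35)):
    g=(H[...,0]>=lo)&(H[...,0]<=hi)&(H[...,1]>90)&(H[...,2]>70);g[:160]=0;g[230:]=0;g[:,:270]=0;g[:,370:]=0
    for k in blobs(g,2)[:2]:print(nm,onz(c,[k[:,0].mean(0)],.02))
cv2.imwrite("pics/fin.png",cv2.cvtColor(np.vstack([cv2.resize(c["frame"][120:260,90:390],None,fx=2,fy=2),cv2.resize(s["frame"][80:230,180:330],(600,300))*1]),cv2.COLOR_RGB2BGR))
```

```text
btn [234 161] [242 182] 0.05979090253510411 (array([0.53919354, 0.22975887]), 21.06635284423828, 7.888979434967041, 81.82701873779297)
btn [280 162] [288 183] 0.05988618316360447 (array([0.49466342, 0.23644455]), 21.020917892456055, 7.884607791900635, 83.5101547241211)
[0.51692848 0.23310171] -8.538524606113251 0.045029213141668314
lid [198  67] [325 254] (array([0.5169137, 0.2334351]), 201.66220092773438, 127.5339584350586, 82.62395477294922)
tcp [0.518  0.2329 0.1971] rot [ 1.800e+02  4.000e-02 -9.743e+01] -> row [1.000e-04 1.000e-03 1.921e-01] [ 0.    0.04 -0.13] t 35.03 F [-0.2 -0.3 -0.2]
green [[ 0.60832264 -0.1618089   0.02      ]]
yellow [[ 0.60500793 -0.22337443  0.02      ]]
```

View pics/fin.png

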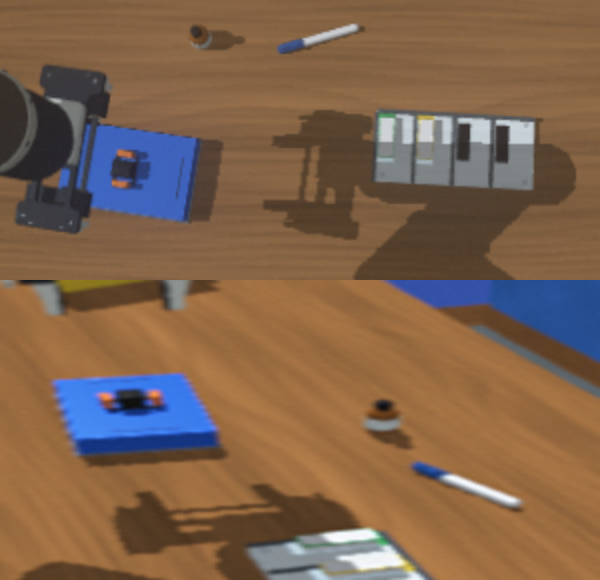

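The lid is back on the tray, with its button tops at 59.8 mm and 45 mm apart, the same as at the start. Both slides are in their lanes and the bystanders are untouched, so I'm handing in.

```bash
python3 -c "
from plant import r
print(r.close_job())"
```

```text
the job is handed in; nothing more can be done
None
```

The job is handed in at about 35 s on the robot's clock; I don't have the judge's result. The two slides in the tray, green and yellow, sit within 1 mm of flush in lanes 4 and 3, and the lid is back fully down on the tray with both buttons out.

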